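Hang a jar and a cup on a rocking bar rack and keep it level

ROBOT

A 6-joint arm with a two-finger parallel gripper is mounted at the origin on the work surface; the furniture and walls round the work are solid. World frame = base frame: x ahead of the robot, y to its left, z up, the work surface at z = 0. Lengths are in m, angles in rad, forces in N, time in s.
With the tool pointing down it reaches from about 0.35 to 0.975 m from the base axis. Payload 7.1 kg.
Tool frame: the origin (TCP) lies on the centre line of the jaws, within the pads' length; the fingertips stand 25 mm ahead of it and the grasp point (between the pads) lies 6 mm ahead of it (env.tips_ahead is the distance from the TCP to the fingertips, in m); z points along the fingers, x is the direction in which the jaws open and shut, and the axes are right-handed (so a half turn about z gives the same grasp; the last joint's range is limited). The gripper opens to 88 mm and grips with 3 to 60 N. Pads are 20 mm wide; open, the fingers measure 115 mm over their backs; the gripper's body (75 mm by 178 mm) begins 61 mm behind the grasp point.
Start: joints at [-1.222, 0.423, 1.63, -0, 1.089, -0.019], TCP at [0.225, -0.583, 0.248] pointing down, gripper open.
Joint ranges: [-3, 3], [-0.9, 2.11], [0.09, 2.58], [-1.31, 4.45], [0.11, 2.69], [-2.54, 2.54]. Speed limits (rad/s): [2.39, 2.39, 3.01, 3.14, 3.14, 3.14].

INTERFACE

Orientations are given as a unit quaternion [w, x, y, z].
In Python, from bench import env gives the robot as it stands.
- The arm moves only by the tool arm_command, never from a script. Its argument "deltas" is a list of rows, each an object of numbers: "grip": the closure in counts, from 0 (fully open) to 255 (shut); "x", "y", "z": the shift along the world's x, y, z in mm; "rx", "ry", "rz": the turn, a rotation vector about the world's x, y, z in rad. A call has 1 to 5 rows; each row is the pose to reach, as a shift and turn from the pose commanded when the call began; what a row does not reach only later rows make up. A row lasts 1/12 s, in which the tool goes at most 41.7 mm and 7.16 degrees, less where a joint would pass 70% of its speed; a pose out of reach is approached as far as the arm can. A call with a gripper value outside its range is refused whole. The fingers move at their own pace and stop on an object; "force" is the grip in N (left out, the last holds). Time passes only in rows, so rows that repeat a pose let the fingers close. It gives the time, the measured TCP pose, the force and the opening at its end, in the units of the state.
- env.get_state(): the state, without advancing time (a new reading comes with each control period).
- env.get_image(name): name is "side" or "top"; returns a dict with "img" (384x512x3 uint8, red, green, blue), "fx", "fy", "cx", "cy" (pixels), "k1" (the pictures are not rectified: a ray, as slopes to the right and down, at radius r is drawn at 1 + k1 r^2 times it, then the intrinsics apply), "rvec" (rotation vector, rad) and "tvec" (3), from world to camera coordinates, as OpenCV has them. Camera axes: x right, y down, z forward; pixel columns grow to the right and rows downward; lengths in m; the calibration is good to about 2 mm. A picture is of the moment at which its call begins. There is no depth.
- env.sign_off(): hands the job in, once; it reports no verdict.
The state is a dict: "clock": time; "joints": joint angles; "joint_velocities": joint speeds; "tau": joint torques, N m; "position": TCP position; "eef_rot": TCP orientation; "ft_force": force on the tool from outside, world axes, zero at the start; "torque": the same for the moment, N m; "finger_gap": finger opening in m.
Only numpy, scipy, OpenCV 4.12 (cv2) and the standard library are available. Lean on these libraries where they do the work, as an engineer would, in place of code of your own. Each camera call takes 0.05 s, during which the arm holds its last target.

TASK

The rocking bar of the rack tips to one side: hang the jar on its raised end first, then the cup on the end that then stands high, so that the bar comes to rest level. Set each wire right down in the groove of that end's steel saddle by feel: slide it gently outward along the saddle until it meets the raised stop, let the weight down softly and let go. Never push hard on the rack or tip the bar far (more than 10 degrees), leave the pestle and the dipper hanging, and do not disturb the lemon and the garlic.

Things in the scene. Friction and masses are not known exactly. Their poses are not given: they have to be found in the camera images.
- rack: Balance rack: wooden foot 130 x 150 x 18 mm fixed to the table, a dark steel post and, on it, a rocking wooden bar. Origin: middle of the foot's underside; z up, y along the level bar, the -x side faces the robot. The pivot is 195 mm above the origin. Pivot forks reach 18 mm (x) and 9 mm (y) from the post's axis and 9 mm above the pivot.
- bar (a joint): Tilt of the bar about the pivot (rad): 0 = level, positive = the rack's +y (left) end is UP, negative = the -y end is up. A damped spring of about 1.15 Nm/rad pulls it level, so a push of 0.7 N at an end already lowers that end about 10 mm. It settles in about 1 s.
- bar_pivot (a point): The pivot; this frame tilts with the bar: y along the bar, z up. Wooden bar: 16 mm wide, from z = -15 to -3 mm, 378 mm long. A seated hanging wire has its middle at z = 0, 112 to 148 mm from the pivot (see land_left). Both saddle cheeks reach down to z = -19 mm.
- land_left (a point): Point 98 mm from the pivot towards +y, at z = +5 mm, on the flat land of the left steel saddle (22 mm wide). Going outward the saddle has: land 52 mm long (z +5), groove 10 mm wide with floor at z = -3 mm, raised stop (z +11) flush with the groove's outer wall. It is clamped firm but anywhere: the groove's middle is 112 to 148 mm from the pivot, NOT measured; this point is always on the land.
- land_right (a point): The same point on the right (-y) side: 98 mm from the pivot, on the land of the right saddle, which mirrors the left one. Its groove, further outward, is clamped independently of the left one.
- jar: Glass jar, black lid, 65 mm wide, 86 mm high, in a stiff wire hanger; 180 g in all (within 2 %). Stands on the table; origin: middle of its underside, z up. The hook's open side is +x: it must go over the bar from the robot's side. Grip: a wooden block 24 (x) x 14 (y) x 32 (z) mm, middle 188 mm above the origin on the axis; take it across y.
- jar_wire (a point): Middle of the jar hanger's cross wire, 148 mm above the jar's underside, axes as the jar. The wire is 6 mm thick and runs along x from -18 to +18 mm; at +x it turns down only 8 mm (the open side), at -x it runs 50 mm straight down and then to the jar. Below the wire's middle it is clear for 60 mm.
- cup: Ribbed white cup, 66 mm wide, 63 mm high, in a like wire hanger; 120 g in all (within 2 %). Stands on the table; origin: middle of its underside, z up. The hook's open side is +x. Its wooden grip block (same size) has its middle 165 mm above the origin; take it across y.
- cup_wire (a point): Middle of the cup hanger's cross wire, 125 mm above the cup's underside, axes as the cup; hook of the same shape as the jar's.
- pestle: Small steel pestle, 29 mm thick, hanging 42 mm from the pivot on one side of the bar (its hook wire 105 mm above its underside, which is the origin). It tips the bar. Leave it hanging.
- dipper: Thin wooden honey dipper, 20 mm thick, hanging likewise on the other side. Leave it hanging.
- lemon: Lemon, 72 x 57 x 58 mm, lying on the table. Bystander.
- garlic: Garlic bulb, 56 mm, on the table. Bystander.
Things that resemble listed ones, but are neither listed nor needed, are in the scene too. What is shaped like the jar but green or purple is not meant. Leave any pink look-alike of the dipper alone.

How it is judged:
On the way, in this order (a step that is already met when the one before it is completed fails the run):
1. the jar hangs in the groove of one saddle, released, the cup not yet hung (((z of jar_wire in the frame of bar_pivot between -0.004 and 0.004 m and x of jar_wire in the frame of bar_pivot between -0.014 and 0.014 m and y of jar_wire in the frame of bar_pivot between 0.1 and 0.16 m) or (z of jar_wire in the frame of bar_pivot between -0.004 and 0.004 m and x of jar_wire in the frame of bar_pivot between -0.014 and 0.014 m and y of jar_wire in the frame of bar_pivot between -0.16 and -0.1 m)) and not ((z of cup_wire in the frame of bar_pivot between -0.004 and 0.004 m and x of cup_wire in the frame of bar_pivot between -0.014 and 0.014 m and y of cup_wire in the frame of bar_pivot between 0.1 and 0.16 m) or (z of cup_wire in the frame of bar_pivot between -0.004 and 0.004 m and x of cup_wire in the frame of bar_pivot between -0.014 and 0.014 m and y of cup_wire in the frame of bar_pivot between -0.16 and -0.1 m)) and contact force between jar and the fingers below 0.05 N and linear speed of jar below 0.03 m/s), for 0.2 s.
2. the cup hangs in the groove of the other saddle, released ((((z of jar_wire in the frame of bar_pivot between -0.004 and 0.004 m and x of jar_wire in the frame of bar_pivot between -0.014 and 0.014 m and y of jar_wire in the frame of bar_pivot between 0.1 and 0.16 m) and (z of cup_wire in the frame of bar_pivot between -0.004 and 0.004 m and x of cup_wire in the frame of bar_pivot between -0.014 and 0.014 m and y of cup_wire in the frame of bar_pivot between -0.16 and -0.1 m)) or ((z of jar_wire in the frame of bar_pivot between -0.004 and 0.004 m and x of jar_wire in the frame of bar_pivot between -0.014 and 0.014 m and y of jar_wire in the frame of bar_pivot between -0.16 and -0.1 m) and (z of cup_wire in the frame of bar_pivot between -0.004 and 0.004 m and x of cup_wire in the frame of bar_pivot between -0.014 and 0.014 m and y of cup_wire in the frame of bar_pivot between 0.1 and 0.16 m))) and contact force between cup and the fingers below 0.05 N and linear speed of cup below 0.03 m/s), for 0.2 s.
At the end, for the whole second after the job is handed in: Jar and cup hang on opposite ends, each wire down in its saddle's groove (wire within 4 mm of the seated height, 100 to 160 mm from the pivot), released and at rest (under 30 mm/s); the bar is still and level within 0.06 rad (3.5 degrees); pestle and dipper still hang from the bar (all of step 2 and value of joint bar between -0.06 and 0.06 rad and velocity of joint bar between -0.05 and 0.05 rad/s and contact force between jar and the fingers below 0.05 N and linear speed of jar below 0.03 m/s and z of pestle in the frame of bar_pivot between -0.13 and -0.09 m and (y of pestle in the frame of bar_pivot between 0.01 and 0.085 m or y of pestle in the frame of bar_pivot between -0.085 and -0.01 m) and z of dipper in the frame of bar_pivot between -0.13 and -0.09 m and (y of dipper in the frame of bar_pivot between 0.01 and 0.085 m or y of dipper in the frame of bar_pivot between -0.085 and -0.01 m)); the robot touches nothing.
It fails at once if the bar is tipped more than 0.20 rad (11 degrees) either way (value of joint bar above 0.2 rad or value of joint bar below -0.2 rad).
It fails at once if the jar or the cup is pressed on the rack with more than 15 N (contact force between any of jar, cup and rack above 15 N).
It fails at once if the robot itself pushes on the rack with more than 5 N (contact force between any of the arm, the fingers and rack above 5 N).
It fails at once if the pestle or the dipper falls or is lifted from the bar (not (z of pestle in the frame of bar_pivot between -0.13 and -0.09 m and (y of pestle in the frame of bar_pivot between 0.01 and 0.085 m or y of pestle in the frame of bar_pivot between -0.085 and -0.01 m)) or not (z of dipper in the frame of bar_pivot between -0.13 and -0.09 m and (y of dipper in the frame of bar_pivot between 0.01 and 0.085 m or y of dipper in the frame of bar_pivot between -0.085 and -0.01 m))).
It fails at once if the lemon or the garlic is moved more than 30 mm (distance of any of lemon, garlic from where it was at the start of the episode above 0.03 m).
It also fails if it takes over 72 s, if anything falls off the work surface, if the arm or the gripper's body presses on something with over 40 N, if the wrist force passes 120 N, or if a joint passes its speed limit or range.

## Working session

There is one attempt and no reset: what is moved stays moved. The work goes in short steps, Python scripts to look and compute and a tool call to move; the robot and the scene stay as the last step left them, time stands still between calls to the robot, and variables do not carry over. Pictures are saved under pics/ and viewed, and the job is handed in when it is done.

Besides the shell and the picture viewer there is one more tool, called after "Request:" by a JSON object that holds its "fn" and its "kwargs", one argument or row to a line. arm_command: Moves the arm, as the interface text tells. Its arguments: {"type":"object","properties":{"deltas":{"type":"array","items":{"type":"object","properties":{"grip":{"type":"number"},"x":{"type":"number"},"y":{"type":"number"},"z":{"type":"number"},"rx":{"type":"number"},"ry":{"type":"number"},"rz":{"type":"number"}}}},"force":{"type":"number"}},"required":["deltas"]}

```bash
mkdir -p pics; ls; cat > h.py <<'E'
import numpy as np, cv2, pickle
from bench import env
def grab(n):
    d=env.get_image(n); pickle.dump(d,open(f'{n}.pkl','wb')); return d
def load(n): return pickle.load(open(f'{n}.pkl','rb'))
def save(d,fn,crop=None,s=1):
    im=d['img'][:,:,::-1]
    if crop: im=im[crop[1]:crop[3],crop[0]:crop[2]]
    cv2.imwrite('pics/'+fn,cv2.resize(im,None,fx=s,fy=s,interpolation=cv2.INTER_CUBIC))
def ray(d,u,v):
    x=(u-d['cx'])/d['fx'];y=(v-d['cy'])/d['fy'];X,Y=x,y
    for _ in range(20):
        f=1+d['k1']*(X*X+Y*Y);X,Y=x/f,y/f
    R=cv2.Rodrigues(np.array(d['rvec'],float))[0];t=np.array(d['tvec'],float).ravel()
    w=R.T@np.array([X,Y,1.]);return -R.T@t,w/np.linalg.norm(w)
def onz(d,u,v,z):
    o,w=ray(d,u,v);return o+w*(z-o[2])/w[2]
def onx(d,u,v,x):
    o,w=ray(d,u,v);return o+w*(x-o[0])/w[0]
def tri(a,ua,b,ub):
    o1,w1=ray(a,*ua);o2,w2=ray(b,*ub)
    s=np.linalg.lstsq(np.stack([w1,-w2],1),o2-o1,rcond=None)[0]
    p,q=o1+w1*s[0],o2+w2*s[1];return (p+q)/2,np.linalg.norm(p-q)
def proj(d,P):
    R=cv2.Rodrigues(np.array(d['rvec'],float))[0];c=R@np.array(P,float)+np.array(d['tvec'],float).ravel()
    x,y=c[0]/c[2],c[1]/c[2];f=1+d['k1']*(x*x+y*y)
    return np.array([d['fx']*x*f+d['cx'],d['fy']*y*f+d['cy']])
E
python3 - <<'E'
from h import *
np.set_printoptions(precision=4,suppress=True)
for n in('side','top'):
    d=grab(n);save(d,n+'0.png',s=1.5);o,w=ray(d,256,192);print(n,o,w,d['fx'],d['k1'])
print(env.get_state())
E
```

```text
pics
side [0.1004 0.489  0.703 ] [ 0.4231 -0.6378 -0.6436] 359.5715751380162 -0.04907265191810008
top [ 0.3058 -0.0597  0.9559] [ 0.177   0.0121 -0.9841] 350.48543785465074 -0.03265821076127427
{'clock': 0.1, 'joints': array([-1.222 ,  0.4237,  1.6306, -0.    ,  1.0886, -0.019 ]), 'joint_velocities': array([ 0.0022, -0.0006, -0.0014, -0.0007,  0.0011,  0.001 ]), 'tau': array([ -0.0008, -54.5614, -27.4323,   0.0645,   0.0188,   0.    ]), 'position': array([ 0.2246, -0.5827,  0.247 ]), 'eef_rot': array([-0.0004,  0.8245, -0.5659, -0.0006]), 'ft_force': array([-0.1384, -0.9323,  0.0837]), 'torque': array([ 0.01  , -0.0313, -0.0087]), 'finger_gap': 0.0879877644211491}
```

View pics/side0.png

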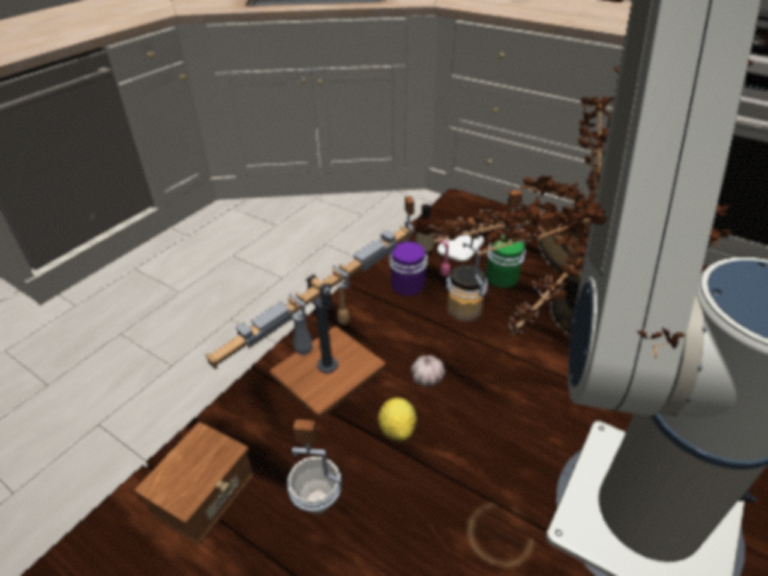

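View pics/top0.png

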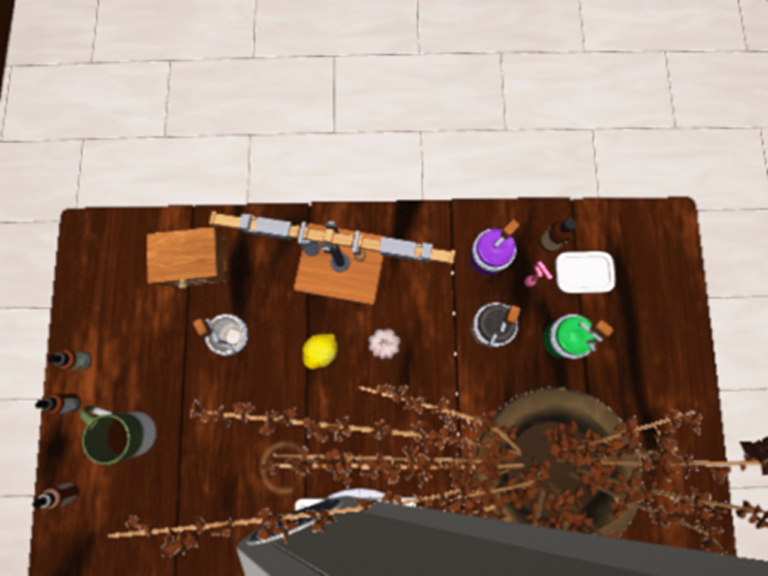

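The side view (1.5x) shows the pestle at (302,335), the dipper at (343,312), the cup at (314,485), the jar at (466,293), the lemon at (398,418) and the garlic at (428,370). The top view (1.5x) shows the same layout.

Jar candidates, in top-view 1.5x pixels:
- Black lid (495,325): this is the one I choose.
- Purple (495,248): a decoy.
- Green (573,337): a decoy.

For the cup, the only candidate is the ribbed white one at (226,335). The white dish at (585,272) isn't it. I'll check the choices in close crops.

```bash
python3 - <<'E'
from h import *
t=load('top');s=load('side')
save(t,'tj.png',(295,130,425,250),5)
save(t,'tc.png',(115,190,235,260),6)
save(s,'sj.png',(240,140,360,230),6)
save(s,'sc.png',(170,270,250,350),6)
save(t,'tr.png',(130,130,310,210),4.4)
save(s,'sr.png',(130,125,290,280),3.8)
E
```

```text
(no output)
```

View pics/tj.png

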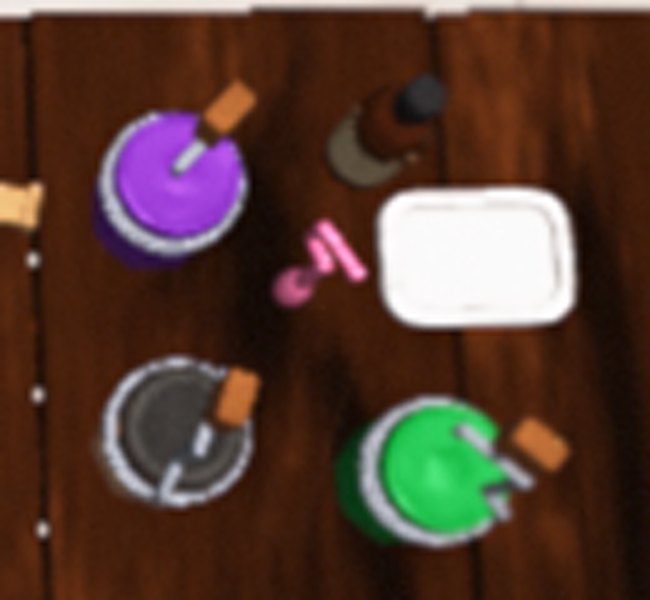

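View pics/tc.png

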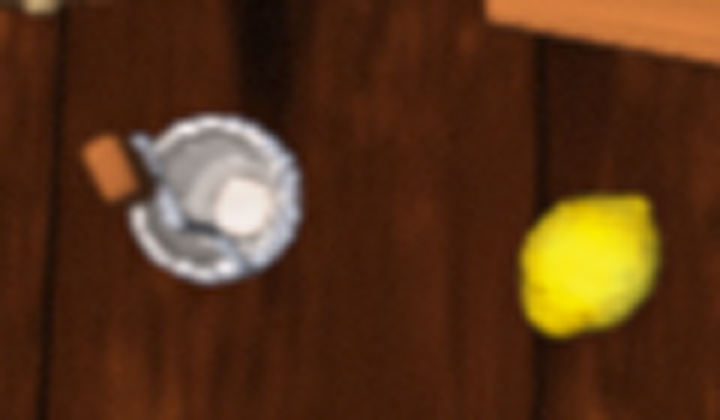

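View pics/sj.png

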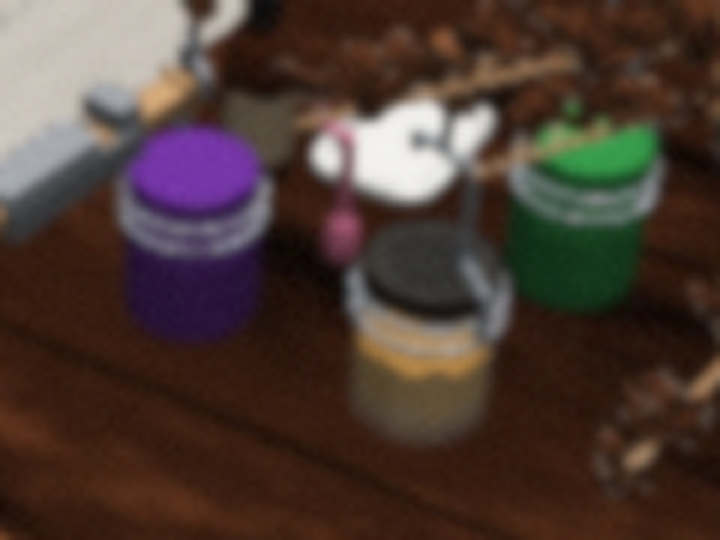

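View pics/sc.png

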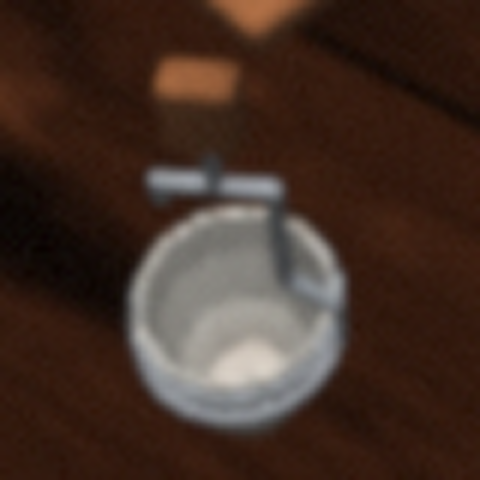

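View pics/tr.png

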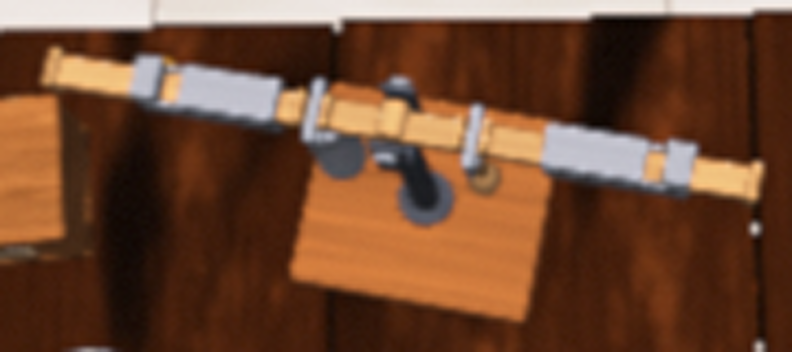

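View pics/sr.png

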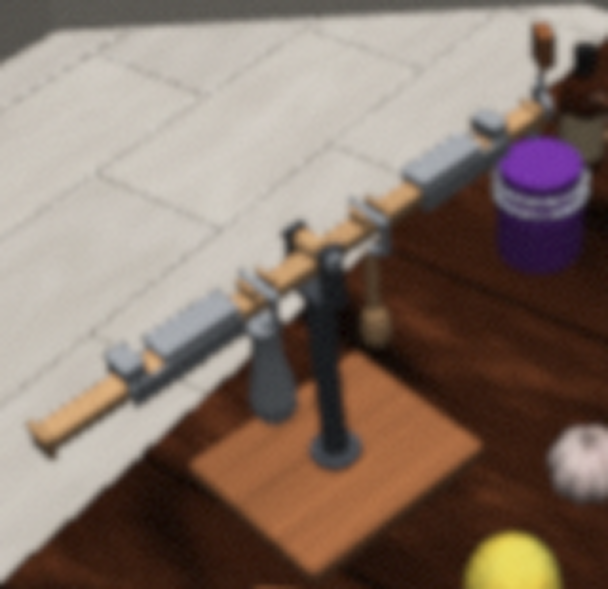

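The crops confirm the black-lid jar and the white cup. The grooves show as gaps between each land and its stop. The bar's right (-y) end is up, so the jar goes there. Next I'll enlarge the blocks and wires to get yaw.

```bash
python3 - <<'E'
from h import *
t=load('top');s=load('side')
save(t,'tj2.png',(310,195,355,235),14)
save(t,'tc2.png',(120,200,170,240),14)
save(s,'sj2.png',(280,115,350,200),7)
E
```

```text
(no output)
```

View pics/tj2.png

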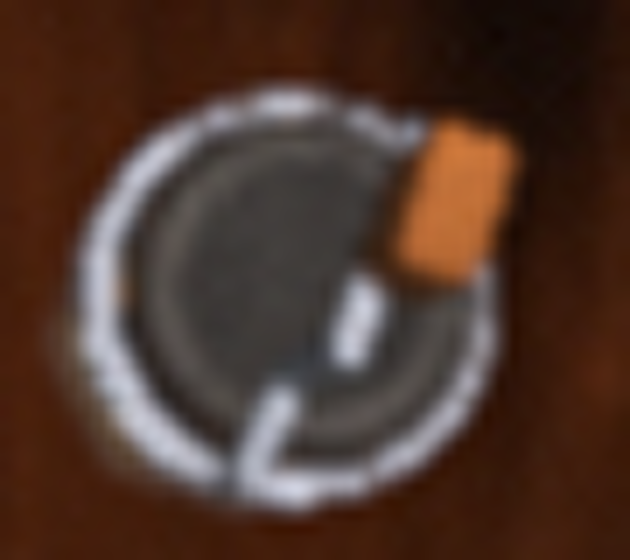

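View pics/tc2.png

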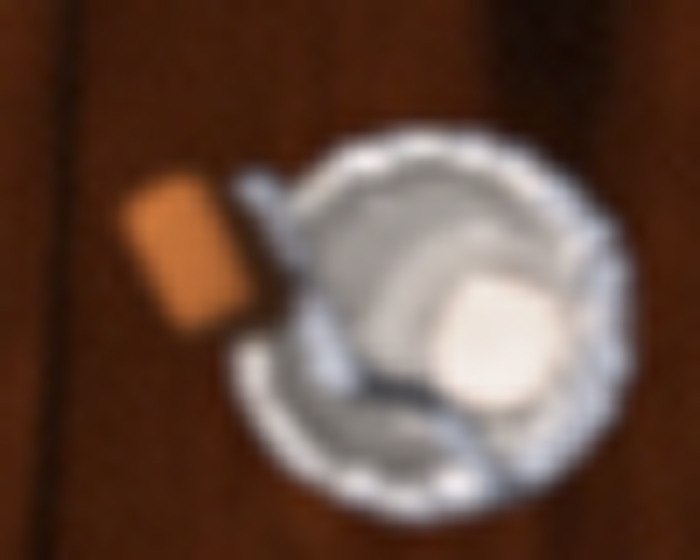

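View pics/sj2.png

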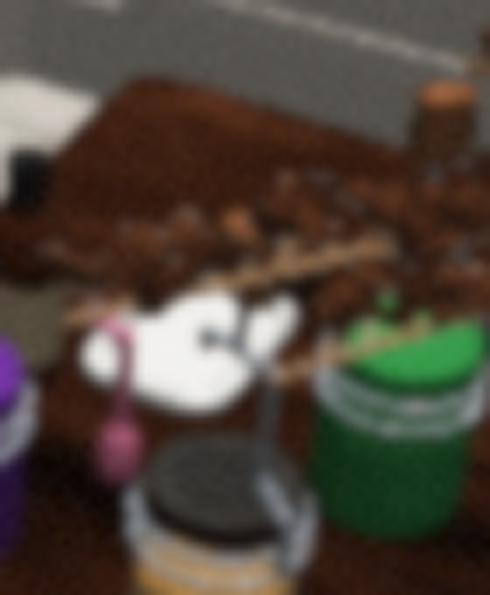

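Jar block top face is at about tj2 (457,200), its cross wire at (358,315) and the -x leg at (265,430). Cup block is at tc2 (187,250), with its wire from (255,185) to (335,365).

```bash
python3 - <<'E'
from h import *
np.set_printoptions(precision=4,suppress=True)
t=load('top');s=load('side')
def blk(box,z):
    im=t['img'].astype(int);m=np.zeros(im.shape[:2],np.uint8)
    R,G,B=im[...,0],im[...,1],im[...,2]
    m=((R>140)&(G>60)&(G<150)&(B<100)&(R-B>90)).astype(np.uint8)
    k=np.zeros_like(m);k[box[1]:box[3],box[0]:box[2]]=1;m*=k
    n,l,st,c=cv2.connectedComponentsWithStats(m);i=1+np.argmax(st[1:,4]);m=(l==i).astype(np.uint8)
    ys,xs=np.nonzero(m);P=np.array([onz(t,x,y,z)[:2] for x,y in zip(xs,ys)])
    c=P.mean(0);w,v=np.linalg.eigh(np.cov((P-c).T));a=v[:,1];a=a*np.sign(a[0])
    r=cv2.minAreaRect((P*1000).astype(np.float32))
    print('block',xs.mean(),ys.mean(),c,'yaw',np.degrees(np.arctan2(a[1],a[0])),np.sqrt(w*12),r)
    return c
for nm,box,z in(('jar',(330,195,352,220),.204),('cup',(125,205,142,228),.181)):
    c=blk(box,z);print(nm,'proj side',proj(s,[*c,z]),'base', proj(s,[*c,0]))
T=lambda x,y,ox,oy:(ox+x/14,oy+y/14)
a=onz(t,*T(372,275,310,195),.151);b=onz(t,*T(348,365,310,195),.151);d=a-b;print('jarwire',a,b,np.degrees(np.arctan2(d[1],d[0])))
a=onz(t,*T(250,178,120,200),.128);b=onz(t,*T(345,385,120,200),.128);d=a-b;print('cupwire',a,b,np.degrees(np.arctan2(d[1],d[0])),np.linalg.norm(d))
# cup rim/ lid circles
print('lid center',onz(t,*T(290,285,310,195),.086)); print('cup rim',onz(t,*T(432,322,120,200),.063))
# triangulate cup block top: side crop sc (197,80)/6
print('cupblk tri',tri(t,(133.2,217.8),s,(170+197/6,270+78/6)))
# cup wire ends side: left (150,183) right (282,187)
print(tri(t,T(250,178,120,200),s,(170+150/6,270+180/6)),tri(t,T(345,385,120,200),s,(170+280/6,270+187/6)))
# rack
r=lambda x,y:(130+x/4.4,130+y/4.4); q=lambda x,y:(130+x/3.8,125+y/3.8)
print('foot', [onz(t,*r(*p),.018)[:2] for p in((290,280),(525,320),(548,150))])
print('foot side',[onz(s,*q(*p),.018)[:2] for p in((190,465),(315,575),(480,443),(358,350))])
print('post base',onz(t,*r(425,197),.02),onz(s,*q(335,452),.02))
for n,pt,ps in(('endL',(52,68),(42,435)),('endR',(756,180),(541,102)),('stopL',(149,77),(125,363)),('stopR',(680,160),(488,126)),('landLout',(180,85),(165,343)),('landLin',(281,98),(225,303)),('landRin',(545,142),(418,172)),('landRout',(648,158),(465,147))):
    print(n,*tri(t,r(*pt),s,q(*ps)))
E
```

```text
block 342.05357142857144 208.82142857142858 [ 0.4015 -0.2358] yaw -18.65329211911347 [0.012  0.0217] ((401.3791809082031, -235.97886657714844), (11.93994140625, 21.73883819580078), 73.13921356201172)
jar proj side [314.3081 146.4995] base [307.7598 205.9159]
block 132.58823529411765 217.31372549019608 [0.3917 0.2266] yaw 27.154117853401477 [0.0121 0.0212] ((391.54248046875, 226.36099243164062), (21.532865524291992, 11.843168258666992), 28.922090530395508)
cup proj side [201.0109 281.667 ] base [210.5684 334.2041]
jarwire [ 0.395  -0.2348  0.151 ] [ 0.3802 -0.2301  0.151 ] -17.676210186109586
cupwire [0.4085 0.234  0.128 ] [0.3729 0.216  0.128 ] 26.813658393172904 0.03982188140012413
lid center [ 0.4006 -0.2343  0.086 ]
cup rim [0.3896 0.222  0.063 ]
cupblk tri (array([0.39  , 0.2258, 0.1778]), np.float64(0.00206331085686402))
(array([0.4083, 0.2354, 0.1227]), np.float64(0.0018929810778172077)) (array([0.3722, 0.2165, 0.1248]), np.float64(0.0022605577700852432))
foot [array([0.4724, 0.1157]), array([ 0.4453, -0.0297]), array([ 0.5529, -0.0451])]
foot side [array([0.5936, 0.0934]), array([0.4691, 0.1181]), array([ 0.4431, -0.0263]), array([ 0.5657, -0.0538])]
post base [0.5234 0.0319 0.02  ] [0.5187 0.0338 0.02  ]
endL [0.5581 0.2134 0.179 ] 0.0030290081250960617
endR [ 0.4818 -0.1533  0.2066] 0.009373544667421102
stopL [0.5489 0.1585 0.1905] 0.0021419981076472136
stopR [ 0.4955 -0.115   0.2042] 0.00456041977714008
landLout [0.5403 0.1393 0.1954] 0.0074970118251072755
landLin [0.5379 0.0903 0.187 ] 0.0011455122315660272
landRin [ 0.5042 -0.048   0.2066] 0.0066787723077483966
landRout [ 0.5007 -0.0988  0.1951] 0.0012779388164039839
```

```bash
python3 - <<'E'
from h import *
np.set_printoptions(precision=4,suppress=True)
t=load('top');s=load('side')
r=lambda x,y:(130+x/4.4,130+y/4.4); q=lambda x,y:(130+x/3.8,125+y/3.8)
O=np.array([.519,.032]);yaw=np.radians(-10.7);ex=np.array([np.cos(yaw),np.sin(yaw)]);ey=np.array([-ex[1],ex[0]])
for tilt in(-.06,-.09):
  print('tilt',tilt)
  for n,p,h in(('endL',(47,68),-.005),('stopLin',(164,78),.008),('landLout',(180,85),.005),('landLin',(281,98),.005),('pest',(315,108),0),('dip',(472,135),0),('landRin',(545,142),.005),('landRout',(648,158),.005),('stopRin',(667,158),.008),('endR',(761,182),-.005)):
    z=.195+h
    for _ in range(5):
        P=onz(t,*r(*p),z);l=(P[:2]-O)@ey;z=.195+h+tilt*l
    print(n,'s %.4f x %.4f'%(l,(P[:2]-O)@ex),z)
# side rays onto rack plane x=0 : s,z
print('side onto bar plane')
for n,p in(('endLbot',(50,455)),('endL',(38,432)),('stopL',(125,362)),('stopLinTop',(138,358)),('landLout',(165,345)),('landLin',(225,305)),('landRin',(420,170)),('landRout',(470,147)),('stopRin',(480,122)),('endR',(541,104))):
    o,w=ray(s,*q(*p));
    a=((O-o[:2])@ex)/(w[:2]@ex);P=o+a*w;print(n,'s %.4f z %.4f'%((P[:2]-O)@ey,P[2]))
for n,p,z in(('purp blk',(509,230),.2),('green blk',(601,328),.2),('lemon',(320,352),.03),('garlic',(384,343),.025),('drawer box corner',(215,275),.08)): print(n,onz(t,p[0]/1.5,p[1]/1.5,z))
# branch tip
print('branch',tri(t,(360/1.5,388/1.5),s,(516/1.5,325/1.5)))
E
```

```text
tilt -0.06
endL s 0.1895 x 0.0056 0.17863058876076388
stopLin s 0.1211 x 0.0062 0.19573696027175086
landLout s 0.1128 x 0.0046 0.19323015363686108
landLin s 0.0589 x 0.0057 0.19646743508399056
pest s 0.0414 x 0.0045 0.19251411306219038
dip s -0.0415 x 0.0028 0.19749009393987144
landRin s -0.0792 x 0.0036 0.20475313199875428
landRout s -0.1316 x 0.0035 0.20789390959928603
stopRin s -0.1409 x 0.0041 0.21145131594696537
endR s -0.1895 x 0.0026 0.2013689182679535
tilt -0.09
endL s 0.1919 x 0.0071 0.17272776038501364
stopLin s 0.1223 x 0.0072 0.19199435556647013
landLout s 0.1139 x 0.0055 0.18974552249097099
landLin s 0.0593 x 0.0062 0.19466078916507185
pest s 0.0417 x 0.0048 0.19124558416902365
dip s -0.0416 x 0.0025 0.1987483022056883
landRin s -0.0794 x 0.0030 0.20714414555235838
landRout s -0.1316 x 0.0024 0.2118399555155627
stopRin s -0.1408 x 0.0030 0.21567125790345165
endR s -0.1890 x 0.0012 0.20701309804499465
side onto bar plane
endLbot s 0.1851 z 0.1662
endL s 0.1875 z 0.1858
stopL s 0.1316 z 0.1960
stopLinTop s 0.1238 z 0.1934
landLout s 0.1066 z 0.1910
landLin s 0.0652 z 0.1930
landRin s -0.0871 z 0.2041
landRout s -0.1310 z 0.1984
stopRin s -0.1404 z 0.2129
endR s -0.1985 z 0.1982
purp blk [ 0.5269 -0.2376  0.2   ]
green blk [ 0.3787 -0.3626  0.2   ]
lemon [0.3599 0.0654 0.03  ]
garlic [ 0.3746 -0.0471  0.025 ]
drawer box corner [0.4902 0.2404 0.08  ]
branch (array([ 0.268 , -0.0232,  0.2086]), np.float64(0.06321998404409918))
```

Grooves from the images: left about 117 mm, right about 136 mm from the pivot. The bar is low on the left. I'll move over the jar now, keeping x ≥ 0.4 before sweeping in y so the arm stays clear of the plant.

Request:
{"fn": "arm_command", "kwargs": {
  "deltas": [
    {"x":30,"z":20,"grip":130,"rz":-0.12},
    {"x":65,"z":40,"grip":130,"rz":-0.24},
    {"x":100,"z":60,"grip":130,"rz":-0.36},
    {"x":140,"y":10,"z":70,"grip":130,"rz":-0.48},
    {"x":176,"y":20,"z":80,"grip":130,"rz":-0.6}
  ],
  "force": 25
}}

```text
validation failed for argument at $.de...
```

Request:
{"fn": "arm_command", "kwargs": {
  "deltas": [
    {"y":40,"rz":-0.088},
    {"y":80,"rz":-0.088},
    {"y":120,"rz":-0.088},
    {"y":160,"rz":-0.088},
    {"y":200,"rz":-0.088}
  ]
}}

```text
validation failed for argument at $.de...
```

Request:
{"fn": "arm_command", "kwargs": {
  "deltas": [
    {"y":40},
    {"y":80},
    {"y":110},
    {"y":127},
    {"y":127,"z":-50}
  ]
}}

```text
validation failed for argument at $.de...
```

Request:
{"fn": "arm_command", "kwargs": {
  "deltas": [
    {"x":30,"y":0,"z":20,"rx":0,"ry":0,"rz":-0.12,"grip":130},
    {"x":65,"y":0,"z":40,"rx":0,"ry":0,"rz":-0.24,"grip":130},
    {"x":100,"y":0,"z":60,"rx":0,"ry":0,"rz":-0.36,"grip":130},
    {"x":140,"y":10,"z":70,"rx":0,"ry":0,"rz":-0.48,"grip":130},
    {"x":176,"y":20,"z":80,"rx":0,"ry":0,"rz":-0.6,"grip":130}
  ],
  "force": 25
}}

```text
clock: 0.52
position: [0.4024, -0.5631, 0.3286]
eef_rot: [0.0, -0.618, 0.786, -0.0]
ft_force: [0.3, -1.0, -0.5]
finger_gap: 0.0582
```

Request:
{"fn": "arm_command", "kwargs": {
  "deltas": [
    {"x":0,"y":40,"z":0,"rx":0,"ry":0,"rz":-0.088,"grip":130},
    {"x":0,"y":80,"z":0,"rx":0,"ry":0,"rz":-0.088,"grip":130},
    {"x":0,"y":120,"z":0,"rx":0,"ry":0,"rz":-0.088,"grip":130},
    {"x":0,"y":160,"z":0,"rx":0,"ry":0,"rz":-0.088,"grip":130},
    {"x":0,"y":200,"z":0,"rx":0,"ry":0,"rz":-0.088,"grip":130}
  ]
}}

```text
clock: 0.93
position: [0.4003, -0.3611, 0.3271]
eef_rot: [-0.0, -0.585, 0.811, 0.001]
ft_force: [1.4, -0.3, -0.8]
finger_gap: 0.0433
```

Request:
{"fn": "arm_command", "kwargs": {
  "deltas": [
    {"x":0,"y":40,"z":0,"rx":0,"ry":0,"rz":0,"grip":130},
    {"x":0,"y":80,"z":0,"rx":0,"ry":0,"rz":0,"grip":130},
    {"x":0,"y":110,"z":0,"rx":0,"ry":0,"rz":0,"grip":130},
    {"x":0,"y":127,"z":-20,"rx":0,"ry":0,"rz":0,"grip":130},
    {"x":0,"y":127,"z":-60,"rx":0,"ry":0,"rz":0,"grip":130}
  ]
}}

```text
clock: 1.35
position: [0.4028, -0.2347, 0.2709]
eef_rot: [0.002, -0.586, 0.81, -0.004]
ft_force: [0.8, -1.4, 0.2]
finger_gap: 0.0433
```

```bash
python3 - <<'E'
from h import *
t=grab('top');s=grab('side');save(t,'tj3.png',(280,150,400,250),6);save(s,'sj3.png',(240,90,370,220),4.6)
st=env.get_state();print(st['position'],st['eef_rot'],st['ft_force'],st['finger_gap'],st['clock'])
E
```

```text
[ 0.39788254 -0.23354631  0.26365702] [-0.00174357 -0.58602996  0.81027675  0.00417458] [ 0.46905875 -0.36752612 -0.2649906 ] 0.043069781960228815 1.45
```

View pics/tj3.png

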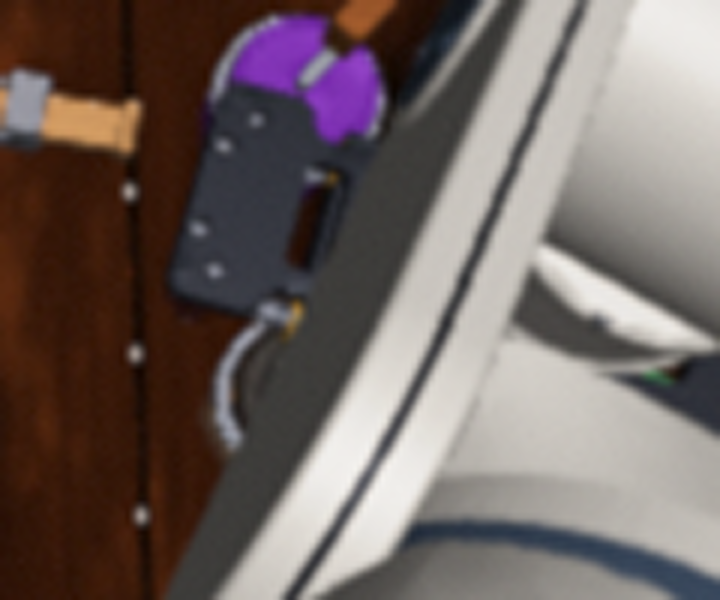

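View pics/sj3.png

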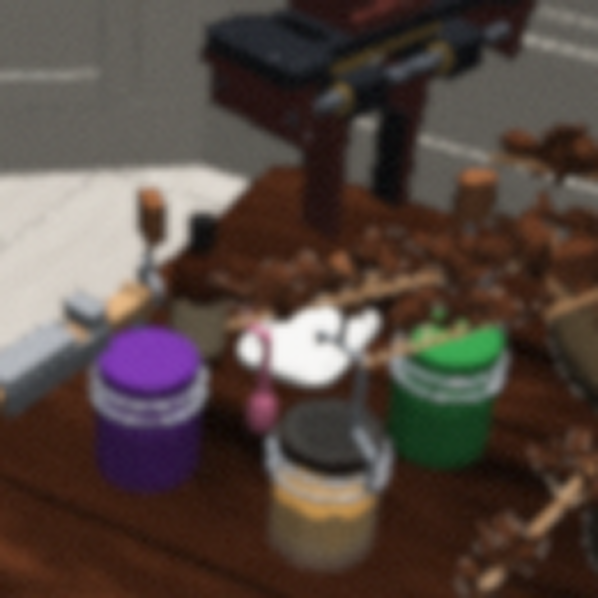

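The side view shows the fingertips (sj3 (322,225) and (390,195)) straddling the jar's block at (342,262). I'll descend and grip.

Request:
{"fn": "arm_command", "kwargs": {
  "deltas": [
    {"x":0,"y":0,"z":-20,"rx":0,"ry":0,"rz":0,"grip":130},
    {"x":0,"y":0,"z":-40,"rx":0,"ry":0,"rz":0,"grip":130},
    {"x":0,"y":0,"z":-60,"rx":0,"ry":0,"rz":0,"grip":130},
    {"x":0,"y":0,"z":-71,"rx":0,"ry":0,"rz":0,"grip":130},
    {"x":0,"y":0,"z":-71,"rx":0,"ry":0,"rz":0,"grip":130}
  ]
}}

```text
clock: 1.87
position: [0.3999, -0.2363, 0.1956]
eef_rot: [-0.001, -0.585, 0.811, 0.002]
ft_force: [-1.1, -0.1, -0.3]
finger_gap: 0.0435
```

```bash
python3 - <<'E'
from h import *
s=grab('side');save(s,'sj4.png',(270,90,370,220),5)
st=env.get_state();print(st['position'],st['eef_rot'],st['ft_force'],st['finger_gap'],st['clock'])
E
```

```text
[ 0.40056944 -0.23664008  0.19675699] [-3.85920673e-04 -5.84998677e-01  8.11033640e-01  9.13565610e-04] [ 0.31683548 -0.00565705 -0.31087813] 0.043096218226640795 1.9167
```

View pics/sj4.png

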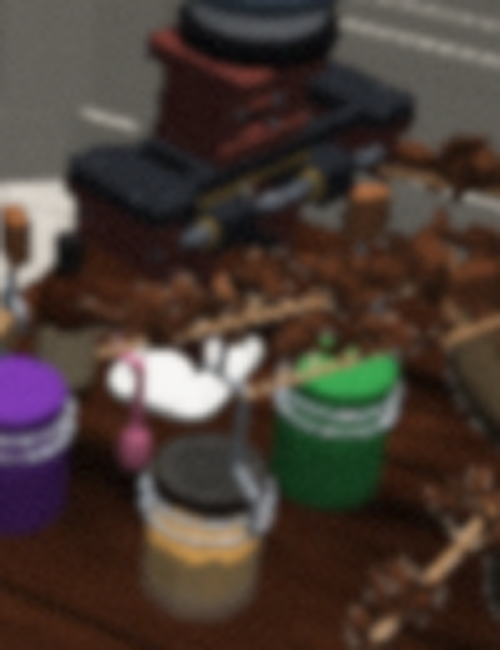

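Request:
{"fn": "arm_command", "kwargs": {
  "deltas": [
    {"x":0,"y":0,"z":0,"rx":0,"ry":0,"rz":0,"grip":170},
    {"x":0,"y":0,"z":0,"rx":0,"ry":0,"rz":0,"grip":200},
    {"x":0,"y":0,"z":0,"rx":0,"ry":0,"rz":0,"grip":240},
    {"x":0,"y":0,"z":0,"rx":0,"ry":0,"rz":0,"grip":240},
    {"x":0,"y":0,"z":0,"rx":0,"ry":0,"rz":0,"grip":240}
  ],
  "force": 25
}}

```text
clock: 2.33
position: [0.401, -0.2364, 0.1973]
eef_rot: [0.0, -0.585, 0.811, -0.001]
ft_force: [0.5, 1.1, -2.0]
finger_gap: 0.0139
```

Request:
{"fn": "arm_command", "kwargs": {
  "deltas": [
    {"x":0,"y":0,"z":4,"rx":0,"ry":0,"rz":0,"grip":240},
    {"x":0,"y":0,"z":10,"rx":0,"ry":0,"rz":0,"grip":240},
    {"x":0,"y":0,"z":25,"rx":0,"ry":0,"rz":0,"grip":240},
    {"x":0,"y":0,"z":40,"rx":0,"ry":0,"rz":0,"grip":240},
    {"x":0,"y":0,"z":40,"rx":0,"ry":0,"rz":0,"grip":240}
  ]
}}

```text
clock: 2.75
position: [0.4021, -0.237, 0.2394]
eef_rot: [0.001, -0.585, 0.811, -0.002]
ft_force: [0.7, -0.5, -2.0]
finger_gap: 0.0136
```

```bash
python3 - <<'E'
from h import *
s=grab('side');save(s,'sj5.png',(270,90,370,220),5)
st=env.get_state();print(st['position'],st['eef_rot'],st['ft_force'],st['finger_gap'],st['clock'])
E
```

```text
[ 0.40159212 -0.23665972  0.23811766] [ 6.61195228e-04 -5.85352993e-01  8.10776765e-01 -1.57295940e-03] [-0.36495298  0.42342865 -2.09778999] 0.013832378889362411 2.8
```

View pics/sj5.png

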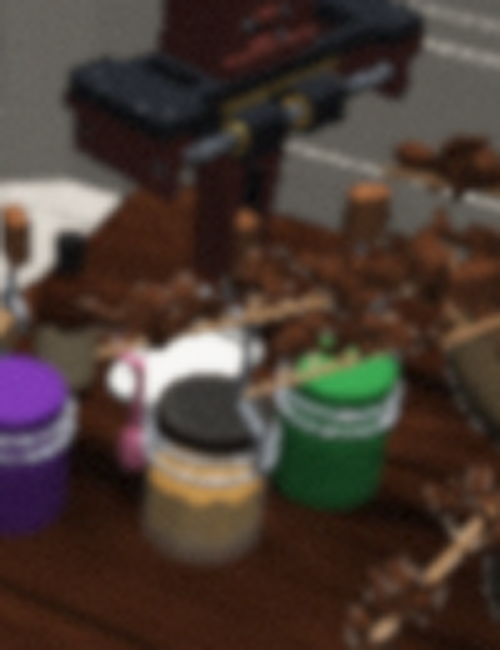

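The jar is lifted (weight reads about 2 N, gap 13.8 mm). I'll carry it to the robot side of the right saddle with yaw corrected by +0.134.

Request:
{"fn": "arm_command", "kwargs": {
  "deltas": [
    {"x":0,"y":15,"z":15,"rx":0,"ry":0,"rz":0.03,"grip":240},
    {"x":0,"y":45,"z":30,"rx":0,"ry":0,"rz":0.06,"grip":240},
    {"x":10,"y":80,"z":42,"rx":0,"ry":0,"rz":0.09,"grip":240},
    {"x":20,"y":115,"z":42,"rx":0,"ry":0,"rz":0.12,"grip":240},
    {"x":30,"y":145,"z":42,"rx":0,"ry":0,"rz":0.134,"grip":240}
  ]
}}

```text
clock: 3.22
position: [0.4307, -0.0895, 0.2788]
eef_rot: [0.0, -0.639, 0.77, -0.0]
ft_force: [0.3, 0.4, -2.6]
finger_gap: 0.0138
```

Request:
{"fn": "arm_command", "kwargs": {
  "deltas": [
    {"x":4,"y":12,"z":0,"rx":0,"ry":0,"rz":0,"grip":240},
    {"x":4,"y":12,"z":0,"rx":0,"ry":0,"rz":0,"grip":240},
    {"x":4,"y":12,"z":0,"rx":0,"ry":0,"rz":0,"grip":240},
    {"x":4,"y":12,"z":0,"rx":0,"ry":0,"rz":0,"grip":240}
  ]
}}

```text
clock: 3.55
position: [0.4342, -0.0795, 0.2781]
eef_rot: [-0.0, -0.638, 0.77, 0.0]
ft_force: [-0.1, 0.1, -1.7]
finger_gap: 0.0138
```

```bash
python3 - <<'E'
from h import *
t=grab('top');s=grab('side');save(t,'t6.png',(130,100,330,250),4);save(s,'s6.png',(130,60,330,210),4)
st=env.get_state();print(st['position'],st['eef_rot'],st['ft_force'],st['finger_gap'],st['clock'])
E
```

```text
[ 0.43433631 -0.08000112  0.27831683] [-2.90870164e-04 -6.37825627e-01  7.70180717e-01  2.22045449e-04] [ 0.04528418 -0.05437503 -1.66418283] 0.013779250108053368 3.65
```

View pics/t6.png

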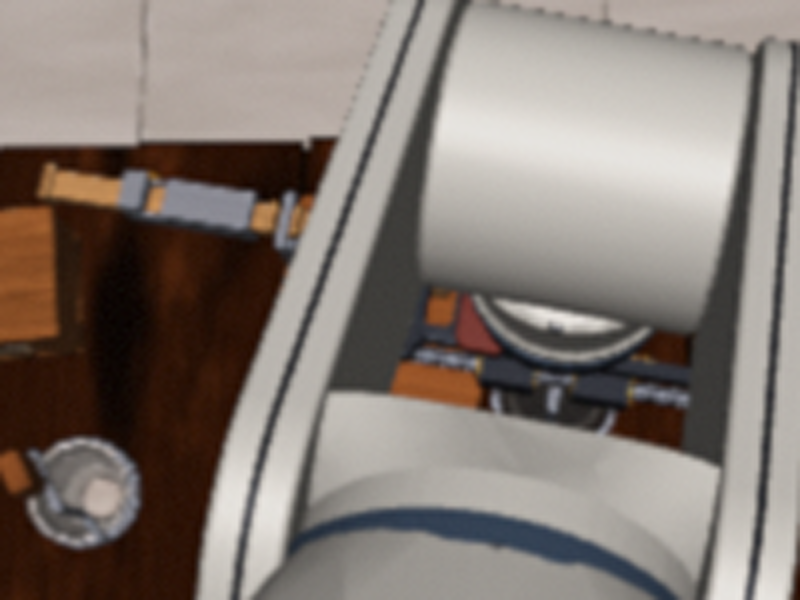

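View pics/s6.png

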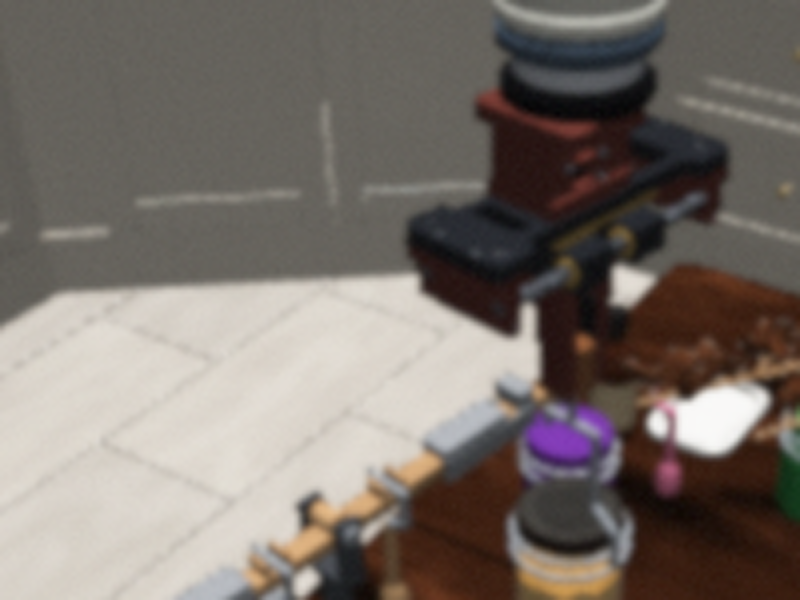

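The side view shows the jar's wire at s6 (540,400)–(600,440), above and in front of the saddle. I'll move over the land along the rack's +x.

Request:
{"fn": "arm_command", "kwargs": {
  "deltas": [
    {"x":16,"y":-3,"z":0,"rx":0,"ry":0,"rz":0,"grip":240},
    {"x":32,"y":-6,"z":0,"rx":0,"ry":0,"rz":0,"grip":240},
    {"x":48,"y":-9,"z":0,"rx":0,"ry":0,"rz":0,"grip":240},
    {"x":64,"y":-12,"z":0,"rx":0,"ry":0,"rz":0,"grip":240},
    {"x":64,"y":-12,"z":0,"rx":0,"ry":0,"rz":0,"grip":240}
  ]
}}

```text
clock: 4.07
position: [0.5011, -0.0928, 0.2787]
eef_rot: [0.001, -0.638, 0.77, -0.001]
ft_force: [0.6, -0.2, -1.5]
finger_gap: 0.0141
```

```bash
python3 - <<'E'
from h import *
s=grab('side');save(s,'s7.png',(200,120,310,210),7)
st=env.get_state();print(st['position'],st['eef_rot'],st['ft_force'],st['finger_gap'],st['clock'])
E
```

```text
[ 0.49935028 -0.09233719  0.27835333] [-7.20630400e-05 -6.37684312e-01  7.70297807e-01  2.33086236e-05] [-0.17254332  0.39053157 -1.82338812] 0.013462052757414106 4.1167
```

View pics/s7.png

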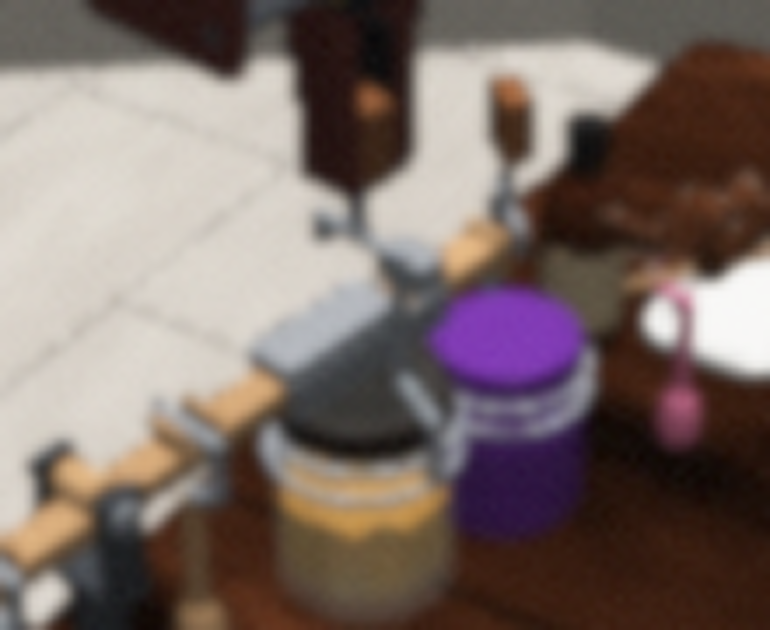

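```bash
python3 - <<'E'
from h import *
np.set_printoptions(precision=4,suppress=True)
s=load('side');t0=None
O=np.array([.522,.0314]);yaw=np.radians(-10.7);ex=np.array([np.cos(yaw),np.sin(yaw)]);ey=np.array([-ex[1],ex[0]])
q=lambda x,y:(200+x/7,120+y/7)
for n,p,z in(('far in',(255,352),.206),('far mid',(300,318),.207),('near in',(290,378),.206),('near out',(385,308),.209),('near mid',(340,342),.207),('wire far',(318,222),.230),('wire near',(400,262),.230),('dip far',(160,405),.198),('dip near',(220,442),.198)):
    P=onz(s,*q(*p),z)[:2]-O;print(n,'x %.4f s %.4f'%(P@ex,P@ey))
for x in(-.018,0,.021):
    print(x,(proj(s,[*(np.array([.499,-.0915])+x*ex),.230])-[200,120])*7)
E
```

```text
far in x 0.0004 s -0.0773
far mid x 0.0022 s -0.1000
near in x -0.0182 s -0.0753
near out x -0.0166 s -0.1217
near mid x -0.0172 s -0.0995
wire far x 0.0140 s -0.1211
wire near x -0.0227 s -0.1229
dip far x 0.0102 s -0.0431
dip near x -0.0184 s -0.0432
-0.018 [393.8908 253.5857]
0 [355.1744 232.8339]
0.021 [311.1207 209.2291]
```

The wire is centred over the saddle to within about 2 mm. I'll nudge -1 mm in x, then lower gently onto the land, pressing about 10 mm into the soft spring.

Request:
{"fn": "arm_command", "kwargs": {
  "deltas": [
    {"x":-1,"y":0,"z":-6,"rx":0,"ry":0,"rz":0,"grip":240},
    {"x":-1,"y":0,"z":-12,"rx":0,"ry":0,"rz":0,"grip":240},
    {"x":-1,"y":0,"z":-17,"rx":0,"ry":0,"rz":0,"grip":240},
    {"x":-1,"y":0,"z":-20,"rx":0,"ry":0,"rz":0,"grip":240},
    {"x":-1,"y":0,"z":-20,"rx":0,"ry":0,"rz":0,"grip":240}
  ]
}}

```text
clock: 4.53
position: [0.4968, -0.091, 0.2577]
eef_rot: [-0.001, -0.638, 0.77, 0.001]
ft_force: [-1.3, 0.7, -0.5]
finger_gap: 0.0135
```

Request:
{"fn": "arm_command", "kwargs": {
  "deltas": [
    {"x":0,"y":0,"z":-3,"rx":0,"ry":0,"rz":0,"grip":240},
    {"x":0,"y":0,"z":-6,"rx":0,"ry":0,"rz":0,"grip":240},
    {"x":0,"y":0,"z":-9,"rx":0,"ry":0,"rz":0,"grip":240},
    {"x":0,"y":0,"z":-11,"rx":0,"ry":0,"rz":0,"grip":240},
    {"x":0,"y":0,"z":-11,"rx":0,"ry":0,"rz":0,"grip":240}
  ]
}}

```text
clock: 4.95
position: [0.4977, -0.0912, 0.2473]
eef_rot: [-0.0, -0.638, 0.77, 0.0]
ft_force: [0.7, -0.6, -0.6]
finger_gap: 0.0138
```

```bash
python3 - <<'E'
from h import *
s=grab('side');save(s,'s8.png',(130,120,310,250),4.4)
st=env.get_state();print(st['position'],st['eef_rot'],st['ft_force'],st['finger_gap'],st['clock'])
E
```

```text
[ 0.49777014 -0.0911488   0.24754625] [-4.10900639e-05 -6.38346761e-01  7.69748926e-01  4.05632516e-05] [ 1.13584614  0.06371854 -0.22576962] 0.013994715795310978 5.0
```

View pics/s8.png

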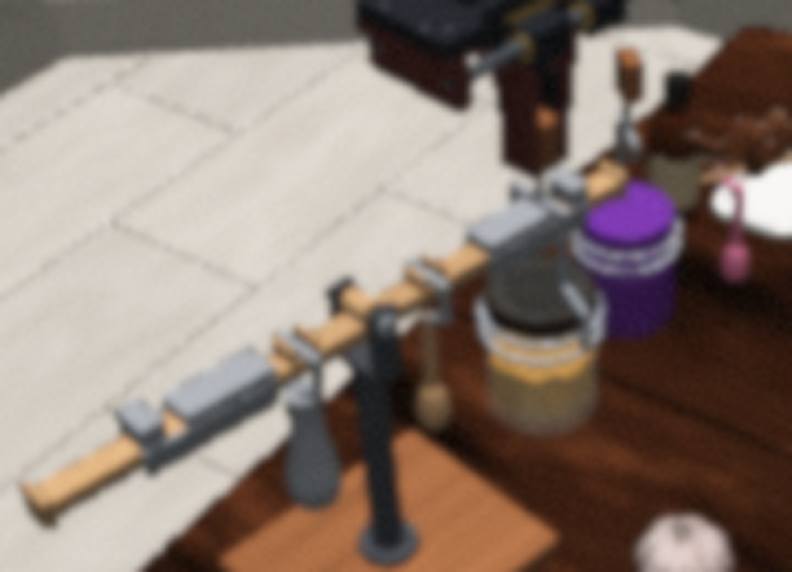

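The wire rests on the right land and the bar has moved towards level (force -0.4 N, so the weight is partly carried). I'll slide outward.

Request:
{"fn": "arm_command", "kwargs": {
  "deltas": [
    {"x":-0.4,"y":-2,"z":0,"rx":0,"ry":0,"rz":0,"grip":240},
    {"x":-0.8,"y":-4,"z":0,"rx":0,"ry":0,"rz":0,"grip":240},
    {"x":-1.1,"y":-6,"z":0,"rx":0,"ry":0,"rz":0,"grip":240},
    {"x":-1.1,"y":-6,"z":0,"rx":0,"ry":0,"rz":0,"grip":240}
  ]
}}

```text
clock: 5.33
position: [0.4966, -0.0976, 0.2478]
eef_rot: [0.0, -0.638, 0.77, -0.0]
ft_force: [-0.1, -0.3, -0.8]
finger_gap: 0.0139
```

Request:
{"fn": "arm_command", "kwargs": {
  "deltas": [
    {"x":-0.2,"y":-1,"z":0,"rx":0,"ry":0,"rz":0,"grip":240},
    {"x":-0.4,"y":-2,"z":0,"rx":0,"ry":0,"rz":0,"grip":240},
    {"x":-0.4,"y":-2,"z":0,"rx":0,"ry":0,"rz":0,"grip":240}
  ]
}}

```text
clock: 5.58
position: [0.4962, -0.0994, 0.2477]
eef_rot: [-0.0, -0.638, 0.77, -0.0]
ft_force: [0.2, 0.3, -0.7]
finger_gap: 0.014
```

Request:
{"fn": "arm_command", "kwargs": {
  "deltas": [
    {"x":-0.2,"y":-1,"z":0,"rx":0,"ry":0,"rz":0,"grip":240},
    {"x":-0.4,"y":-2,"z":0,"rx":0,"ry":0,"rz":0,"grip":240},
    {"x":-0.4,"y":-2,"z":0,"rx":0,"ry":0,"rz":0,"grip":240}
  ]
}}

```text
clock: 5.83
position: [0.4957, -0.1013, 0.2476]
eef_rot: [-0.0, -0.638, 0.77, 0.0]
ft_force: [0.1, -0.7, -1.7]
finger_gap: 0.014
```

```bash
python3 - <<'E'
from h import *
s=grab('side');save(s,'s9.png',(220,135,310,205),8)
st=env.get_state();print(st['position'],st['eef_rot'],st['ft_force'],st['torque'],st['finger_gap'],st['clock'])
O=np.array([.522,.0314]);yaw=np.radians(-10.7);ey=np.array([-np.sin(yaw),np.cos(yaw)]);print((st['position'][:2]-O)@ey)
E
```

```text
[ 0.4957726  -0.10125016  0.24762002] [-5.75476564e-05 -6.38271118e-01  7.69811648e-01  5.07365719e-05] [ 0.32122341 -0.19850135 -1.99203696] [ 0.03660886  0.01986544 -0.00166494] 0.013844285484520498 5.8833
-0.1352132940436444
```

View pics/s9.png

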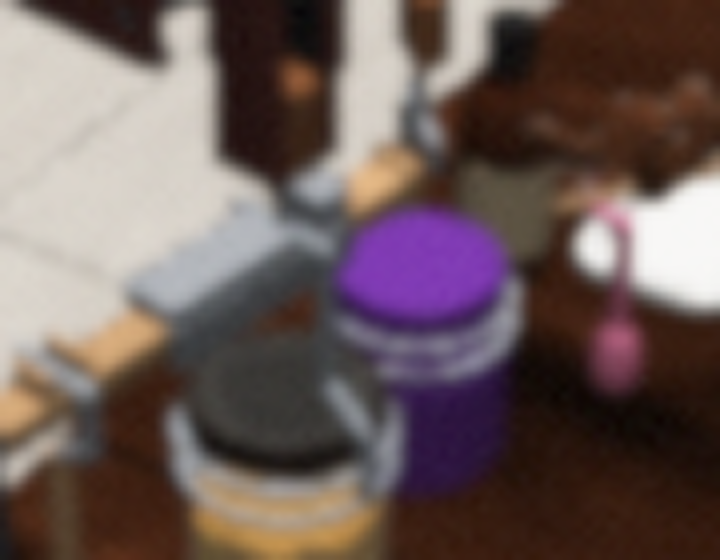

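The supported force vanished at s≈-135 mm, so the wire has dropped into the groove region. I'll feel for the stop and lower.

Request:
{"fn": "arm_command", "kwargs": {
  "deltas": [
    {"x":-0.2,"y":-1,"z":-1,"rx":0,"ry":0,"rz":0,"grip":240},
    {"x":-0.3,"y":-1.5,"z":-3,"rx":0,"ry":0,"rz":0,"grip":240},
    {"x":-0.3,"y":-1.5,"z":-5,"rx":0,"ry":0,"rz":0,"grip":240},
    {"x":-0.3,"y":-1.5,"z":-5,"rx":0,"ry":0,"rz":0,"grip":240}
  ]
}}

```text
clock: 6.22
position: [0.4954, -0.1027, 0.2422]
eef_rot: [-0.0, -0.638, 0.77, 0.0]
ft_force: [0.5, 0.2, -1.0]
finger_gap: 0.0139
```

```bash
python3 - <<'E'
from h import *
s=grab('side')
st=env.get_state();print(st['position'],st['ft_force'],st['torque'])
s=grab('side')
st=env.get_state();print(st['position'],st['ft_force'],st['torque'])
E
```

```text
[ 0.49546065 -0.10269199  0.2424176 ] [-0.18882612  0.51894214 -1.03118186] [ 0.06382241  0.08023404 -0.0001399 ]
[ 0.49543268 -0.10267089  0.24250183] [ 0.11319999  0.45784766 -0.41336984] [0.04002901 0.06409287 0.02433787]
```

Request:
{"fn": "arm_command", "kwargs": {
  "deltas": [
    {"x":-0.2,"y":-1,"z":0,"rx":0,"ry":0,"rz":0,"grip":240},
    {"x":-0.2,"y":-1,"z":0,"rx":0,"ry":0,"rz":0,"grip":240}
  ]
}}

```text
clock: 6.48
position: [0.4953, -0.1038, 0.2427]
eef_rot: [-0.0, -0.638, 0.77, 0.0]
ft_force: [-0.1, 0.2, -1.7]
finger_gap: 0.014
```

```bash
python3 - <<'E'
from h import *
for i in range(3):
  s=grab('side')
  st=env.get_state();print(st['position'],st['ft_force'],st['torque'])
save(s,'s10.png',(220,135,310,205),8)
E
```

```text
[ 0.49530198 -0.1037256   0.24268819] [-0.66270842  0.78252916 -1.5163818 ] [ 0.03512292  0.06746073 -0.0042381 ]
[ 0.49531639 -0.103724    0.24272144] [ 0.03284617 -0.1780316  -1.88426468] [ 0.03313461  0.0571332  -0.00198702]
[ 0.49528579 -0.1037153   0.24269643] [ 0.35013095  0.08347155 -1.09525766] [0.00852351 0.04700915 0.04514349]
```

View pics/s10.png

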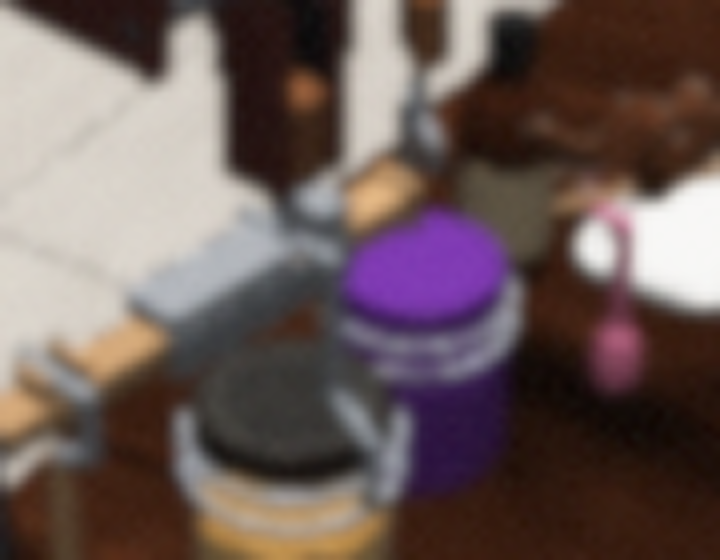

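The wire sits in the groove by the stop. I'll let the weight down softly, easing 1–1.5 mm inward as the bar tilts.

Request:
{"fn": "arm_command", "kwargs": {
  "deltas": [
    {"x":0,"y":0.5,"z":-3,"rx":0,"ry":0,"rz":0,"grip":240},
    {"x":0,"y":0.5,"z":-6,"rx":0,"ry":0,"rz":0,"grip":240},
    {"x":0,"y":1,"z":-9,"rx":0,"ry":0,"rz":0,"grip":240},
    {"x":0,"y":1,"z":-12,"rx":0,"ry":0,"rz":0,"grip":240},
    {"x":0,"y":1,"z":-12,"rx":0,"ry":0,"rz":0,"grip":240}
  ]
}}

```text
clock: 7.05
position: [0.4951, -0.1025, 0.23]
eef_rot: [-0.0, -0.638, 0.77, 0.0]
ft_force: [0.6, -1.6, -0.3]
finger_gap: 0.0142
```

```bash
python3 - <<'E'
from h import *
f=[]
for i in range(6):
  s=grab('side')
  st=env.get_state();f.append(st['ft_force'])
print(st['position'],np.mean(f,0),np.std(f,0))
save(s,'s11.png',(130,120,310,250),4.4)
E
```

```text
[ 0.49522343 -0.10265123  0.23072749] [-0.23158928  0.43740589 -0.6567526 ] [0.37545768 0.41307855 0.20155477]
```

View pics/s11.png

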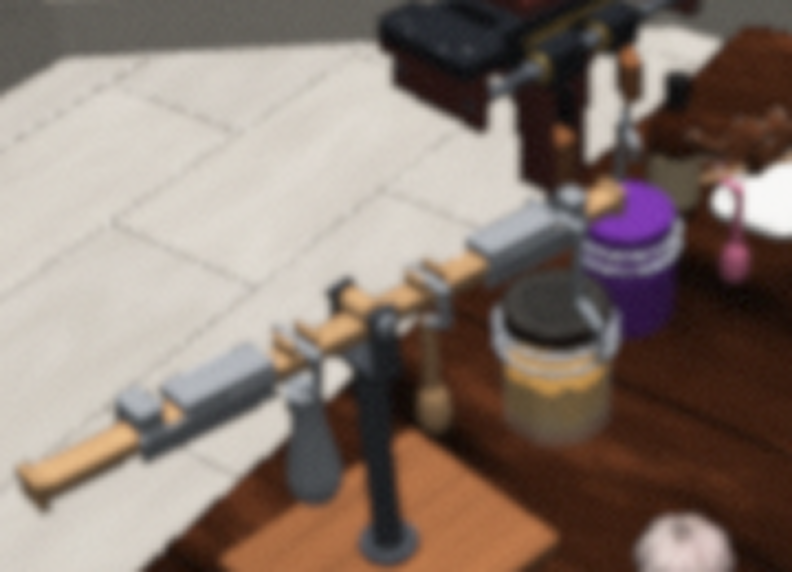

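Request:
{"fn": "arm_command", "kwargs": {
  "deltas": [
    {"x":0,"y":0.2,"z":-3,"rx":0,"ry":0,"rz":0,"grip":240},
    {"x":0,"y":0.5,"z":-6,"rx":0,"ry":0,"rz":0,"grip":240},
    {"x":0,"y":0.5,"z":-9,"rx":0,"ry":0,"rz":0,"grip":240},
    {"x":0,"y":0.5,"z":-9,"rx":0,"ry":0,"rz":0,"grip":240}
  ]
}}

```text
clock: 7.68
position: [0.4953, -0.1021, 0.2211]
eef_rot: [-0.0, -0.638, 0.77, 0.0]
ft_force: [0.5, 0.9, 0.6]
finger_gap: 0.0138
```

```bash
python3 - <<'E'
from h import *
f=[]
for i in range(8):
  s=grab('side')
  st=env.get_state();f.append(st['ft_force'])
print(st['position'],np.mean(f,0),np.std(f,0))
E
```

```text
[ 0.49529001 -0.10220924  0.22171685] [-0.09116176  0.23388842  0.14809379] [0.36105613 0.5101995  0.5045847 ]
```

The weight is fully carried (mean 0.1 N). I'll release and rise.

Request:
{"fn": "arm_command", "kwargs": {
  "deltas": [
    {"x":0,"y":0,"z":0,"rx":0,"ry":0,"rz":0,"grip":200},
    {"x":0,"y":0,"z":0,"rx":0,"ry":0,"rz":0,"grip":180},
    {"x":0,"y":0,"z":0,"rx":0,"ry":0,"rz":0,"grip":150},
    {"x":0,"y":0,"z":0,"rx":0,"ry":0,"rz":0,"grip":150},
    {"x":0,"y":0,"z":0,"rx":0,"ry":0,"rz":0,"grip":150}
  ]
}}

```text
clock: 8.5
position: [0.4954, -0.1022, 0.2217]
eef_rot: [0.0, -0.638, 0.77, -0.0]
ft_force: [-0.3, -0.0, 0.8]
finger_gap: 0.0359
```

```bash
python3 - <<'E'
from h import *
s=grab('side');st=env.get_state();print(st['position'],st['ft_force'],st['finger_gap'])
save(s,'s12.png',(130,120,310,250),4.4)
E
```

```text
[ 0.49535254 -0.10218457  0.22168437] [ 0.42594737 -0.39627636 -0.27030618] 0.036089900050045455
```

View pics/s12.png

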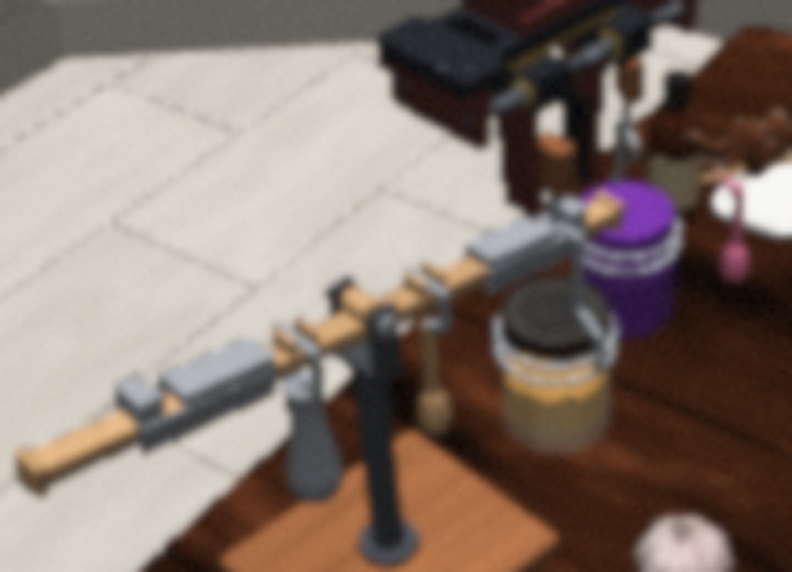

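The jar hangs in the right groove. I'll rise and head to the cup.

Request:
{"fn": "arm_command", "kwargs": {
  "deltas": [
    {"x":0,"y":0,"z":10,"rx":0,"ry":0,"rz":0,"grip":150},
    {"x":0,"y":0,"z":25,"rx":0,"ry":0,"rz":0,"grip":150},
    {"x":0,"y":0,"z":55,"rx":0,"ry":0,"rz":0,"grip":150},
    {"x":0,"y":0,"z":90,"rx":0,"ry":0,"rz":0,"grip":150},
    {"x":-15,"y":20,"z":110,"rx":0,"ry":0,"rz":0.08,"grip":150}
  ]
}}

```text
clock: 8.97
position: [0.4832, -0.084, 0.3359]
eef_rot: [0.001, -0.668, 0.744, -0.003]
ft_force: [1.0, 0.2, 1.0]
finger_gap: 0.0361
```

Request:
{"fn": "arm_command", "kwargs": {
  "deltas": [
    {"x":-20,"y":35,"z":0,"rx":0,"ry":0,"rz":0.12,"grip":130},
    {"x":-40,"y":70,"z":0,"rx":0,"ry":0,"rz":0.24,"grip":130},
    {"x":-55,"y":108,"z":0,"rx":0,"ry":0,"rz":0.36,"grip":130},
    {"x":-70,"y":145,"z":0,"rx":0,"ry":0,"rz":0.46,"grip":130},
    {"x":-80,"y":182,"z":0,"rx":0,"ry":0,"rz":0.52,"grip":130}
  ]
}}

```text
clock: 9.38
position: [0.3987, 0.101, 0.3326]
eef_rot: [-0.0, 0.838, -0.545, 0.0]
ft_force: [0.5, 0.8, 0.3]
finger_gap: 0.0435
```

Request:
{"fn": "arm_command", "kwargs": {
  "deltas": [
    {"x":-4,"y":38,"z":0,"rx":0,"ry":0,"rz":0.04,"grip":130},
    {"x":-8,"y":76,"z":0,"rx":0,"ry":0,"rz":0.058,"grip":130},
    {"x":-9,"y":112,"z":0,"rx":0,"ry":0,"rz":0.058,"grip":130},
    {"x":-9,"y":126,"z":-30,"rx":0,"ry":0,"rz":0.058,"grip":130},
    {"x":-9,"y":126,"z":-70,"rx":0,"ry":0,"rz":0.058,"grip":130}
  ]
}}

```text
clock: 9.8
position: [0.3937, 0.2302, 0.2647]
eef_rot: [-0.005, 0.854, -0.521, 0.002]
ft_force: [1.4, -0.1, -0.8]
finger_gap: 0.0429
```

Request:
{"fn": "arm_command", "kwargs": {
  "deltas": [
    {"x":0,"y":0,"z":0,"rx":0,"ry":0,"rz":0,"grip":130},
    {"x":0,"y":0,"z":0,"rx":0,"ry":0,"rz":0,"grip":130}
  ]
}}

```text
clock: 9.97
position: [0.3902, 0.2253, 0.2612]
eef_rot: [0.002, 0.853, -0.522, -0.001]
ft_force: [-0.3, -0.4, 0.4]
finger_gap: 0.0428
```

```bash
python3 - <<'E'
from h import *
s=grab('side');t=grab('top');st=env.get_state();print(st['position'],st['eef_rot'],st['ft_force'],st['finger_gap'],st['clock'])
save(s,'s13.png',None,1.5);save(t,'t13.png',None,1.5)
c=np.array([.391,.2257])
for d in(s,t): print(proj(d,[*c,.181])*1.5,proj(d,[*st['position'][:2],st['position'][2]-.025])*1.5)
E
```

```text
[0.39221817 0.22584644 0.2635207 ] [-7.73547449e-04  8.52593602e-01 -5.22573764e-01  4.60212607e-04] [-0.85637509  0.33266488 -0.55892723] 0.0429302251419906 10.0667
[302.48451499 422.22543424] [295.90028046 390.07682218]
[199.46110153 326.42654868] [184.51056406 321.17702702]
```

View pics/s13.png

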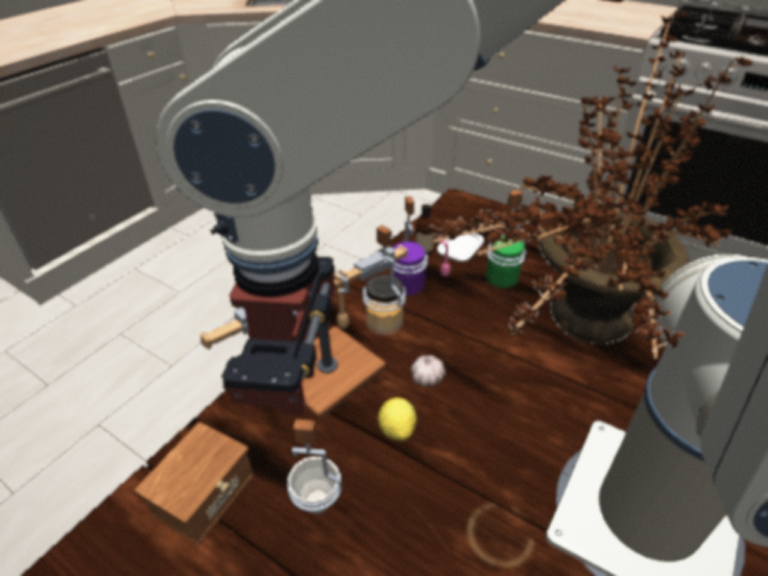

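View pics/t13.png

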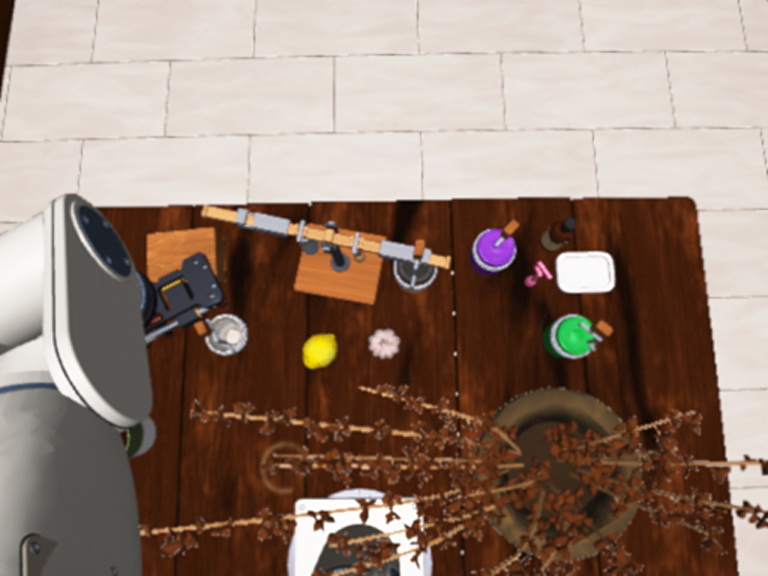

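The top view (1.5x) shows the jar hanging at (415,265) by the right saddle. The fingers are over the cup's block at (202,327). I'll descend and grip.

Request:
{"fn": "arm_command", "kwargs": {
  "deltas": [
    {"x":0,"y":0,"z":-25,"rx":0,"ry":0,"rz":0,"grip":130},
    {"x":0,"y":0,"z":-50,"rx":0,"ry":0,"rz":0,"grip":130},
    {"x":0,"y":0,"z":-75,"rx":0,"ry":0,"rz":0,"grip":130},
    {"x":0,"y":0,"z":-88,"rx":0,"ry":0,"rz":0,"grip":130},
    {"x":0,"y":0,"z":-88,"rx":0,"ry":0,"rz":0,"grip":130}
  ]
}}

```text
clock: 10.48
position: [0.3915, 0.2251, 0.1735]
eef_rot: [0.001, 0.852, -0.523, -0.0]
ft_force: [0.2, -0.3, 0.7]
finger_gap: 0.0429
```

```bash
python3 - <<'E'
from h import *
s=grab('side');st=env.get_state();print(st['position'],st['eef_rot'],st['ft_force'],st['finger_gap'],st['clock'])
save(s,'s14.png',(140,220,260,350),4.5)
t=load('top');s=load('side');save(t,'tr14.png',(130,130,310,210),4.4)
E
```

```text
[0.39211505 0.22554008 0.17464789] [-1.99608986e-04  8.52451411e-01 -5.22806406e-01  1.20667788e-04] [-0.13533978  0.91032963 -0.17295166] 0.04262704710460954 10.5333
```

View pics/s14.png

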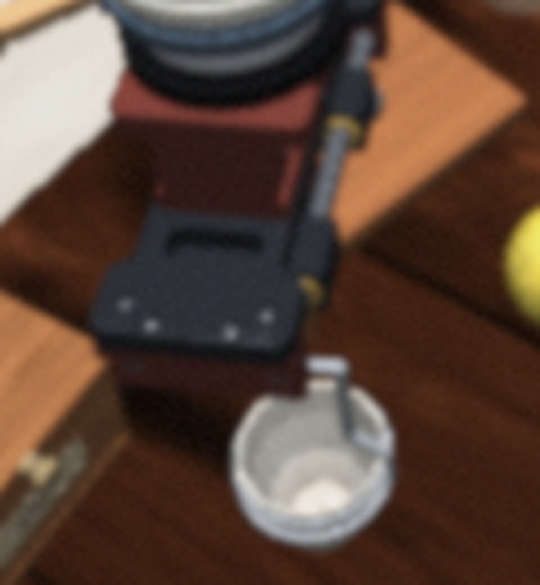

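View pics/tr14.png

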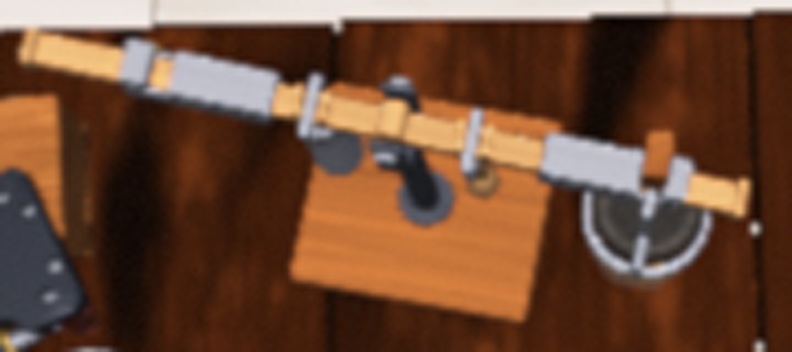

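Close and lift the cup.

Request:
{"fn": "arm_command", "kwargs": {
  "deltas": [
    {"x":0,"y":0,"z":0,"rx":0,"ry":0,"rz":0,"grip":170},
    {"x":0,"y":0,"z":0,"rx":0,"ry":0,"rz":0,"grip":200},
    {"x":0,"y":0,"z":0,"rx":0,"ry":0,"rz":0,"grip":240},
    {"x":0,"y":0,"z":0,"rx":0,"ry":0,"rz":0,"grip":240},
    {"x":0,"y":0,"z":0,"rx":0,"ry":0,"rz":0,"grip":240}
  ],
  "force": 25
}}

```text
clock: 10.95
position: [0.3917, 0.226, 0.1744]
eef_rot: [-0.001, 0.853, -0.522, 0.0]
ft_force: [-1.6, 1.5, 8.0]
finger_gap: 0.014
```

Request:
{"fn": "arm_command", "kwargs": {
  "deltas": [
    {"x":0,"y":0,"z":4,"rx":0,"ry":0,"rz":0,"grip":240},
    {"x":0,"y":0,"z":10,"rx":0,"ry":0,"rz":0,"grip":240},
    {"x":0,"y":0,"z":25,"rx":0,"ry":0,"rz":0,"grip":240},
    {"x":0,"y":0,"z":40,"rx":0,"ry":0,"rz":0,"grip":240},
    {"x":0,"y":0,"z":40,"rx":0,"ry":0,"rz":0,"grip":240}
  ]
}}

```text
clock: 11.37
position: [0.3927, 0.2266, 0.2162]
eef_rot: [-0.002, 0.853, -0.522, 0.001]
ft_force: [0.7, -0.5, -1.9]
finger_gap: 0.0138
```

```bash
python3 - <<'E'
from h import *
np.set_printoptions(precision=4,suppress=True)
t=load('top')
s=grab('side');st=env.get_state();print(st['position'],st['eef_rot'],st['ft_force'],st['finger_gap'],st['clock'])
save(s,'s15.png',(130,180,290,320),4.4)
r=lambda x,y:(130+x/4.4,130+y/4.4)
O=np.array([.522,.0314]);yaw=np.radians(-10.7);ex=np.array([np.cos(yaw),np.sin(yaw)]);ey=np.array([-ex[1],ex[0]])
for tilt in(.04,.08,.12,.16):
  print('tilt',tilt)
  for n,p,h in(('endL',(25,46),-.005),('stopLin',(154,66),.008),('landLout',(174,73),.005),('landLin',(278,95),.005),('landRin',(543,158),.005),('landRout',(643,176),.005),('stopRin',(665,180),.008),('endR',(747,195),-.005)):
    z=.195+h
    for _ in range(5):
        P=onz(t,*r(*p),z);l=(P[:2]-O)@ey;z=.195+h+tilt*l
    print(n,'s %.4f x %.4f z %.4f'%(l/np.cos(tilt),(P[:2]-O)@ex,z))
E
```

```text
[0.3922 0.2263 0.215 ] [-0.0014  0.8528 -0.5222  0.0008] [ 0.3817 -0.9735 -1.6603] 0.014220890010065622 11.4167
tilt 0.04
endL s 0.1960 x 0.0073 z 0.1978
stopLin s 0.1236 x 0.0053 z 0.2079
landLout s 0.1138 x 0.0043 z 0.2045
landLin s 0.0593 x 0.0024 z 0.2024
landRin s -0.0792 x -0.0058 z 0.1968
landRout s -0.1307 x -0.0059 z 0.1948
stopRin s -0.1420 x -0.0067 z 0.1973
endR s -0.1850 x -0.0036 z 0.1826
tilt 0.08
endL s 0.1932 x 0.0053 z 0.2054
stopLin s 0.1223 x 0.0040 z 0.2128
landLout s 0.1126 x 0.0031 z 0.2090
landLin s 0.0589 x 0.0018 z 0.2047
landRin s -0.0792 x -0.0050 z 0.1937
landRout s -0.1310 x -0.0046 z 0.1896
stopRin s -0.1424 x -0.0052 z 0.1916
endR s -0.1860 x -0.0018 z 0.1752
tilt 0.12
endL s 0.1908 x 0.0033 z 0.2127
stopLin s 0.1212 x 0.0027 z 0.2174
landLout s 0.1117 x 0.0020 z 0.2133
landLin s 0.0585 x 0.0012 z 0.2070
landRin s -0.0793 x -0.0042 z 0.1906
landRout s -0.1316 x -0.0033 z 0.1843
stopRin s -0.1431 x -0.0038 z 0.1860
endR s -0.1873 x 0.0001 z 0.1677
tilt 0.16
endL s 0.1888 x 0.0014 z 0.2198
stopLin s 0.1203 x 0.0015 z 0.2220
landLout s 0.1109 x 0.0008 z 0.2175
landLin s 0.0583 x 0.0006 z 0.2092
landRin s -0.0795 x -0.0034 z 0.1874
landRout s -0.1323 x -0.0020 z 0.1791
stopRin s -0.1440 x -0.0024 z 0.1803
endR s -0.1889 x 0.0020 z 0.1602
```

View pics/s15.png

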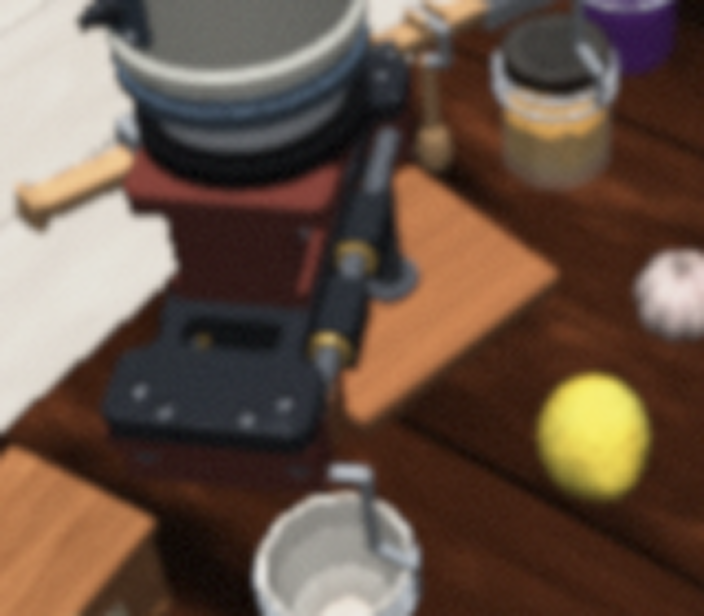

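The cup is lifted. The bar tilts about +0.16 rad (left up), and the left groove middle is about 116 mm out. I'll carry the cup to the front of the left land with the yaw turn of -0.667.

Request:
{"fn": "arm_command", "kwargs": {
  "deltas": [
    {"x":0,"y":0,"z":18,"rx":0,"ry":0,"rz":-0.11,"grip":240},
    {"x":5,"y":-5,"z":36,"rx":0,"ry":0,"rz":-0.22,"grip":240},
    {"x":15,"y":-15,"z":54,"rx":0,"ry":0,"rz":-0.33,"grip":240},
    {"x":30,"y":-30,"z":72,"rx":0,"ry":0,"rz":-0.44,"grip":240},
    {"x":50,"y":-50,"z":72,"rx":0,"ry":0,"rz":-0.55,"grip":240}
  ]
}}

```text
clock: 11.83
position: [0.4425, 0.1764, 0.2881]
eef_rot: [0.002, -0.678, 0.735, -0.001]
ft_force: [1.2, -0.5, -0.9]
finger_gap: 0.0139
```

Request:
{"fn": "arm_command", "kwargs": {
  "deltas": [
    {"x":18,"y":-18,"z":0,"rx":0,"ry":0,"rz":-0.1,"grip":240},
    {"x":36,"y":-30,"z":0,"rx":0,"ry":0,"rz":-0.117,"grip":240},
    {"x":36,"y":-30,"z":0,"rx":0,"ry":0,"rz":-0.117,"grip":240},
    {"x":36,"y":-30,"z":0,"rx":0,"ry":0,"rz":-0.117,"grip":240}
  ]
}}

```text
clock: 12.17
position: [0.4773, 0.1452, 0.2847]
eef_rot: [-0.001, -0.634, 0.773, 0.0]
ft_force: [0.3, 0.0, -1.6]
finger_gap: 0.0137
```

```bash
python3 - <<'E'
from h import *
t=grab('top');s=grab('side');save(t,'t16.png',(110,100,310,250),4);save(s,'s16.png',(110,120,310,270),4)
f=[]
for i in range(4):
  env.get_image('side');st=env.get_state();f.append([*st['ft_force'],*st['position']])
print(np.mean(f,0).round(4),st['eef_rot'],st['finger_gap'],st['clock'])
E
```

```text
[-0.4077 -0.0131 -1.4068  0.4765  0.1463  0.2853] [-1.69312374e-04 -6.35355515e-01  7.72219739e-01  1.24223758e-04] 0.01396210712086613 12.4667
```

View pics/t16.png

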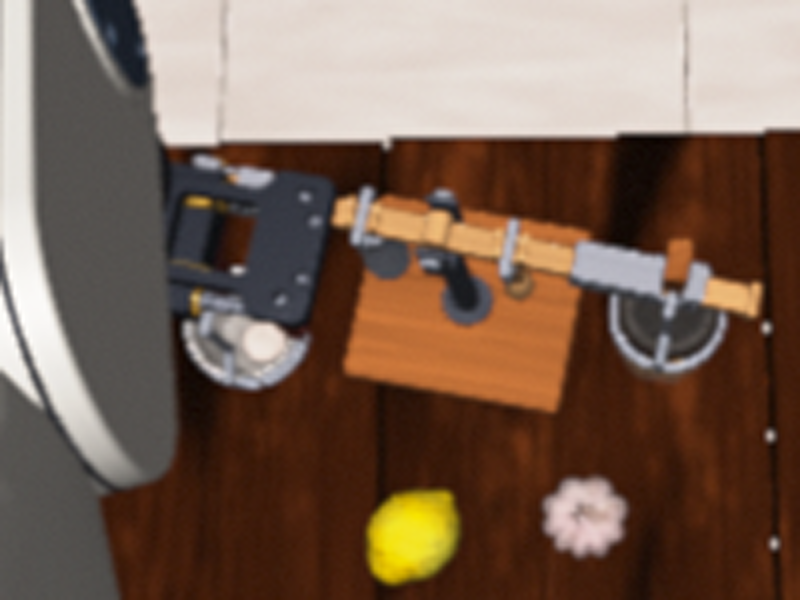

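View pics/s16.png

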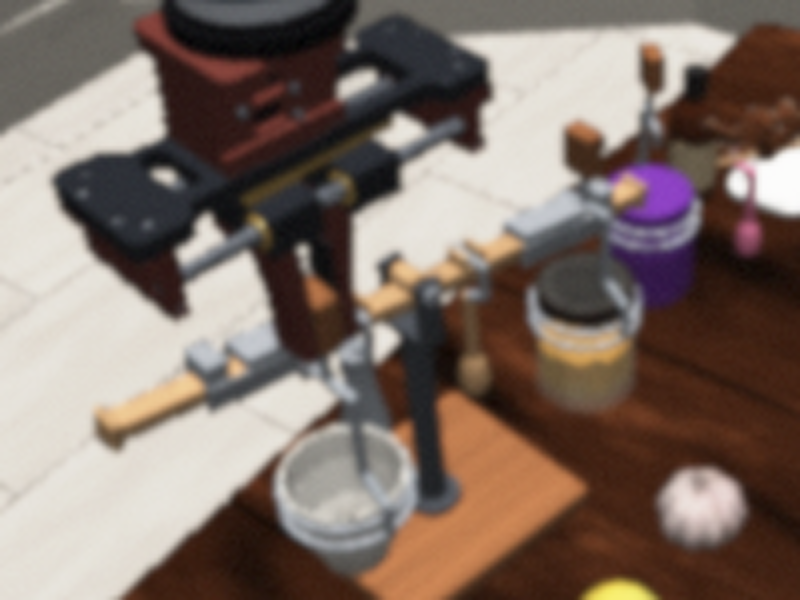

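Request:
{"fn": "arm_command", "kwargs": {
  "deltas": [
    {"x":16,"y":-3,"z":3,"rx":0,"ry":0,"rz":0,"grip":240},
    {"x":32,"y":-6,"z":3,"rx":0,"ry":0,"rz":0,"grip":240},
    {"x":48,"y":-9,"z":3,"rx":0,"ry":0,"rz":0,"grip":240},
    {"x":65,"y":-12,"z":3,"rx":0,"ry":0,"rz":0,"grip":240},
    {"x":65,"y":-12,"z":3,"rx":0,"ry":0,"rz":0,"grip":240}
  ]
}}

```text
clock: 12.88
position: [0.5446, 0.134, 0.2889]
eef_rot: [0.001, -0.635, 0.773, -0.001]
ft_force: [-0.8, -0.0, -0.4]
finger_gap: 0.0136
```

```bash
python3 - <<'E'
from h import *
np.set_printoptions(precision=4,suppress=True)
s=grab('side');save(s,'s17.png',(130,160,230,250),7)
st=env.get_state();print(st['position'],st['eef_rot'],st['ft_force'],st['finger_gap'],st['clock'])
O=np.array([.522,.0314]);yaw=np.radians(-11.2);ex=np.array([np.cos(yaw),np.sin(yaw)]);ey=np.array([-ex[1],ex[0]])
P=st['position'];print((P[:2]-O)@ex,(P[:2]-O)@ey)
for x in(-.018,.018): print((proj(s,[*(P[:2]+x*ex),P[2]-.049])-[130,160])*7)
E
```

```text
[0.5429 0.1341 0.2886] [ 0.0001 -0.6349  0.7726 -0.0001] [ 0.6762  0.1791 -0.9045] 0.0143761492776321 12.9333
0.0005833594768133865 0.10476783983865631
[310.4992 284.6776]
[236.6414 227.2311]
```

View pics/s17.png

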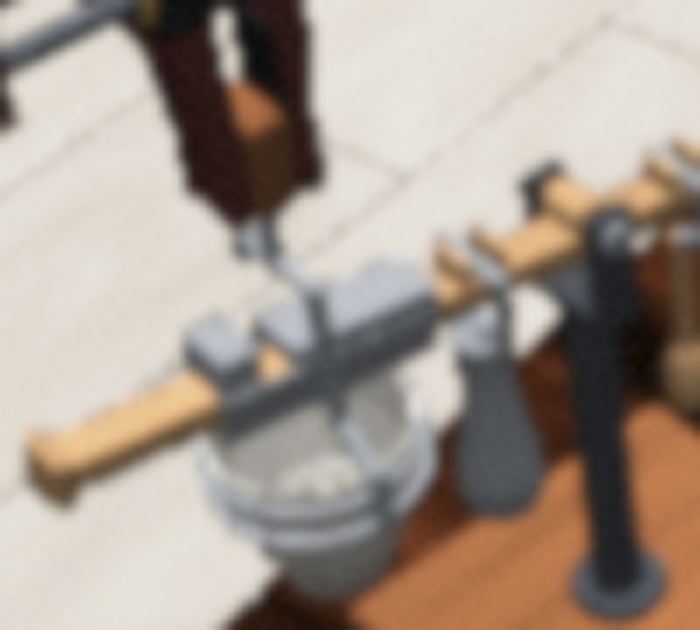

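```bash
python3 - <<'E'
from h import *
np.set_printoptions(precision=4,suppress=True)
s=load('side');st=env.get_state();P=st['position']
O=np.array([.522,.0314]);yaw=np.radians(-11.2);ex=np.array([np.cos(yaw),np.sin(yaw)]);ey=np.array([-ex[1],ex[0]])
q=lambda x,y:(130+(x-6)/7,160+(y-9)/7)   # bias removed
for n,p,l in(('farin',(385,260),.06),('nearin',(437,295),.06),('farout',(258,325),.111),('stopfarin',(222,318),.12),('stopnearin',(255,360),.12),('pest far',(440,240),.042),('pest near',(510,290),.042),('endfar',(32,440),.189),('endnear',(72,470),.189)):
    for z in((.2+.16*l,.2+.12*l) if 'stop' not in n else (.206+.16*l,.206+.12*l)):
        if 'pest' in n: z-=.002
        if 'end' in n: z-=.008
        A=onz(s,*q(*p),z)[:2]-O;print(n,'z%.4f x %.4f s %.4f'%(z,A@ex,A@ey))
for p in((240,235),(320,295)):
    A=onz(s,*q(*p),P[2]-.049)[:2]-O;print('wire',A@ex,A@ey)
i=s['img'];print()
save(s,'s17b.png',(150,180,200,225),14)
E
```

```text
farin z0.2096 x 0.0116 s 0.0643
farin z0.2072 x 0.0141 s 0.0628
nearin z0.2096 x -0.0125 s 0.0633
nearin z0.2072 x -0.0102 s 0.0618
farout z0.2178 x 0.0064 s 0.1123
farout z0.2133 x 0.0111 s 0.1100
stopfarin z0.2252 x 0.0086 s 0.1216
stopfarin z0.2204 x 0.0137 s 0.1192
stopnearin z0.2252 x -0.0130 s 0.1253
stopnearin z0.2204 x -0.0081 s 0.1228
pest far z0.2047 x 0.0120 s 0.0438
pest far z0.2030 x 0.0138 s 0.0427
pest near z0.2047 x -0.0218 s 0.0436
pest near z0.2030 x -0.0202 s 0.0425
endfar z0.2222 x 0.0074 s 0.1848
endfar z0.2147 x 0.0154 s 0.1819
endnear z0.2222 x -0.0105 s 0.1833
endnear z0.2147 x -0.0028 s 0.1804
wire 0.01959931042907034 0.10498024428051332
wire -0.018587094007837163 0.1044179023372812
```

View pics/s17b.png

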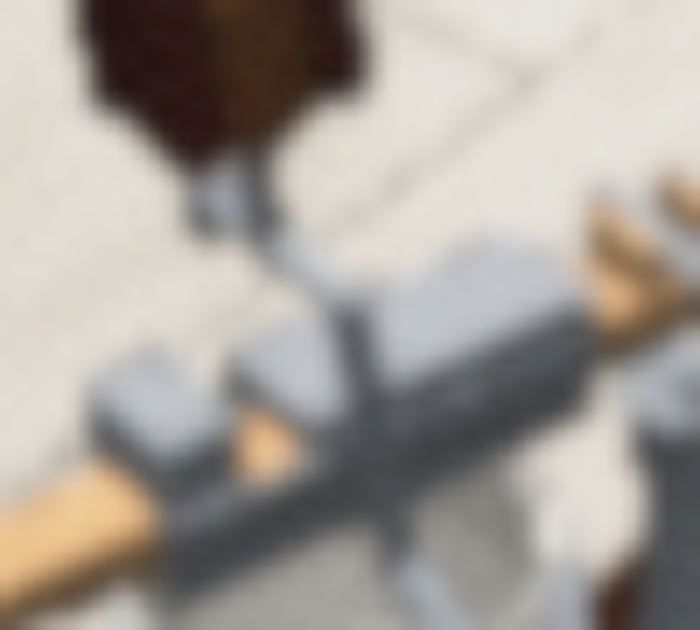

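The wire is centred on the saddle (x≈0, s≈104 mm), so I'll lower onto the left land.

Request:
{"fn": "arm_command", "kwargs": {
  "deltas": [
    {"x":0,"y":0,"z":-6,"rx":0,"ry":0,"rz":0,"grip":240},
    {"x":0,"y":0,"z":-12,"rx":0,"ry":0,"rz":0,"grip":240},
    {"x":0,"y":0,"z":-17,"rx":0,"ry":0,"rz":0,"grip":240},
    {"x":0,"y":0,"z":-20,"rx":0,"ry":0,"rz":0,"grip":240},
    {"x":0,"y":0,"z":-20,"rx":0,"ry":0,"rz":0,"grip":240}
  ]
}}

```text
clock: 13.35
position: [0.5414, 0.1338, 0.2676]
eef_rot: [-0.001, -0.635, 0.773, 0.0]
ft_force: [-0.4, 0.2, -0.8]
finger_gap: 0.0139
```

Request:
{"fn": "arm_command", "kwargs": {
  "deltas": [
    {"x":0,"y":0,"z":-3,"rx":0,"ry":0,"rz":0,"grip":240},
    {"x":0,"y":0,"z":-6,"rx":0,"ry":0,"rz":0,"grip":240},
    {"x":0,"y":0,"z":-9,"rx":0,"ry":0,"rz":0,"grip":240},
    {"x":0,"y":0,"z":-9,"rx":0,"ry":0,"rz":0,"grip":240}
  ]
}}

```text
clock: 13.68
position: [0.5422, 0.1338, 0.2592]
eef_rot: [-0.0, -0.635, 0.773, 0.0]
ft_force: [0.8, -0.5, -0.0]
finger_gap: 0.0138
```

```bash
python3 - <<'E'
from h import *
f=[]
for i in range(6):
  s=grab('side');st=env.get_state();f.append([*st['ft_force'],*st['position']])
print(np.mean(f,0).round(4),np.std(f,0).round(2),st['clock'])
save(s,'s18.png',(110,140,310,290),4)
E
```

```text
[-0.7117  0.1857 -0.1709  0.5423  0.1338  0.2596] [0.36 0.58 0.6  0.   0.   0.  ] 13.9833
```

View pics/s18.png

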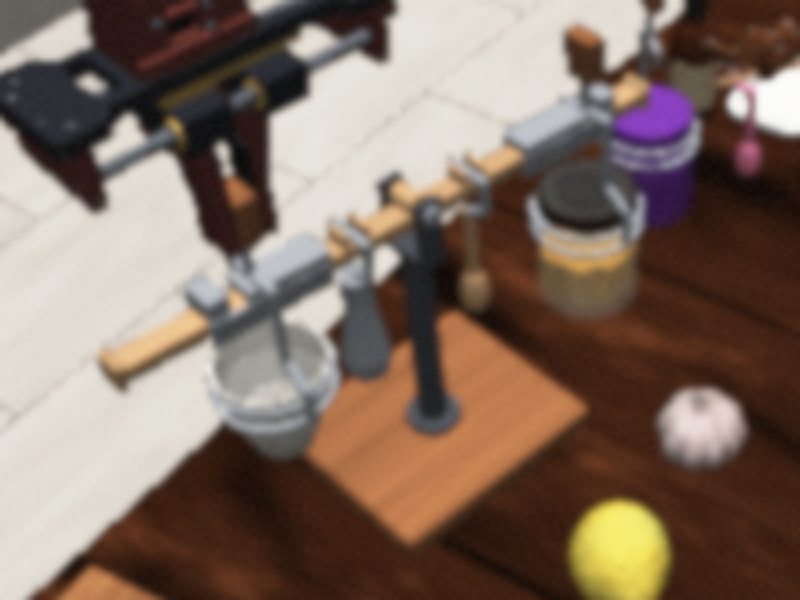

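Contact is made (force -0.17 N against -1.4 N free). I'll slide outward towards +y.

Request:
{"fn": "arm_command", "kwargs": {
  "deltas": [
    {"x":0.4,"y":2,"z":0,"rx":0,"ry":0,"rz":0,"grip":240},
    {"x":0.8,"y":4,"z":0,"rx":0,"ry":0,"rz":0,"grip":240},
    {"x":1.2,"y":6,"z":0,"rx":0,"ry":0,"rz":0,"grip":240},
    {"x":1.6,"y":8,"z":0,"rx":0,"ry":0,"rz":0,"grip":240},
    {"x":1.6,"y":8,"z":0,"rx":0,"ry":0,"rz":0,"grip":240}
  ]
}}

```text
clock: 14.4
position: [0.5441, 0.1423, 0.2597]
eef_rot: [0.0, -0.635, 0.773, 0.0]
ft_force: [0.2, 0.1, 0.0]
finger_gap: 0.0139
```

```bash
python3 - <<'E'
from h import *
f=[]
for i in range(4):
  s=grab('side');st=env.get_state();f.append([*st['ft_force'],*st['position']])
print(np.mean(f,0).round(4),np.std(f,0).round(2),st['clock'])
E
```

```text
[ 0.2733  0.8328 -0.099   0.5441  0.1422  0.2598] [0.4  0.37 0.43 0.   0.   0.  ] 14.6
```

Request:
{"fn": "arm_command", "kwargs": {
  "deltas": [
    {"x":0.2,"y":1,"z":0,"rx":0,"ry":0,"rz":0,"grip":240},
    {"x":0.4,"y":2,"z":0,"rx":0,"ry":0,"rz":0,"grip":240},
    {"x":0.6,"y":3,"z":0,"rx":0,"ry":0,"rz":0,"grip":240},
    {"x":0.6,"y":3,"z":0,"rx":0,"ry":0,"rz":0,"grip":240}
  ]
}}

```text
clock: 14.93
position: [0.5445, 0.1449, 0.2595]
eef_rot: [-0.0, -0.635, 0.773, 0.0]
ft_force: [0.5, -0.0, -0.9]
finger_gap: 0.0141
```

```bash
python3 - <<'E'
from h import *
f=[]
for i in range(4):
  s=grab('side');st=env.get_state();f.append([*st['ft_force'],*st['position']])
print(np.mean(f,0).round(4),np.std(f,0).round(2),st['clock'])
save(s,'s19.png',(120,180,220,260),7)
E
```

```text
[ 0.4526  0.0596 -1.0022  0.5445  0.1448  0.2596] [0.42 0.27 0.53 0.   0.   0.  ] 15.1333
```

View pics/s19.png

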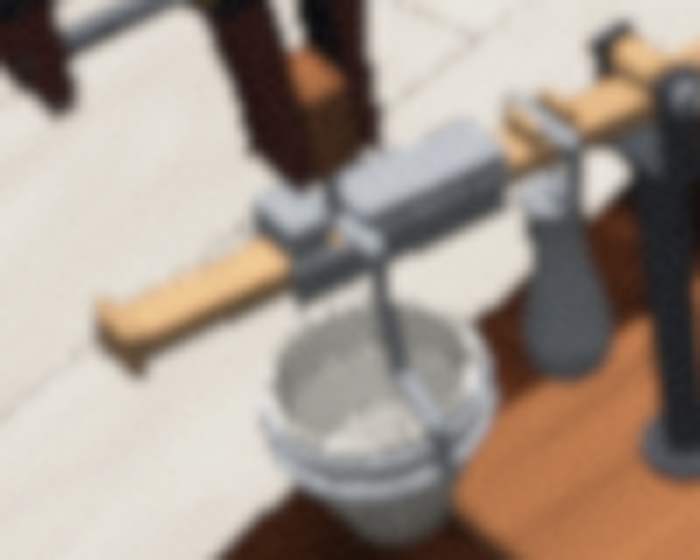

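It dropped into the groove at s≈116 mm. I'll feel for the stop, then lower.

Request:
{"fn": "arm_command", "kwargs": {
  "deltas": [
    {"x":0.2,"y":1,"z":-1,"rx":0,"ry":0,"rz":0,"grip":240},
    {"x":0.4,"y":2,"z":-2,"rx":0,"ry":0,"rz":0,"grip":240},
    {"x":0.4,"y":2,"z":-3,"rx":0,"ry":0,"rz":0,"grip":240},
    {"x":0.4,"y":2,"z":-3,"rx":0,"ry":0,"rz":0,"grip":240}
  ]
}}

```text
clock: 15.47
position: [0.5449, 0.1469, 0.2564]
eef_rot: [-0.0, -0.635, 0.773, 0.0]
ft_force: [-0.8, -0.0, -0.8]
finger_gap: 0.0141
```

```bash
python3 - <<'E'
from h import *
f=[]
for i in range(5):
  s=grab('side');st=env.get_state();f.append([*st['ft_force'],*st['position']])
print(np.mean(f,0).round(4),np.std(f,0).round(2),st['clock'])
save(s,'s20.png',(120,180,220,260),7)
E
```

```text
[-0.1143  0.1708 -0.581   0.5449  0.1469  0.2566] [0.44 0.41 0.41 0.   0.   0.  ] 15.7167
```

View pics/s20.png

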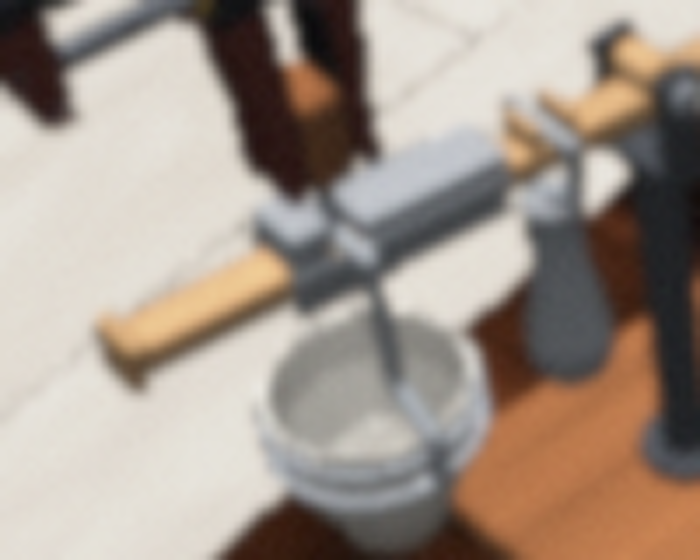

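Request:
{"fn": "arm_command", "kwargs": {
  "deltas": [
    {"x":0,"y":0,"z":-2,"rx":0,"ry":0,"rz":0,"grip":240},
    {"x":0,"y":0,"z":-4,"rx":0,"ry":0,"rz":0,"grip":240},
    {"x":0,"y":0,"z":-6,"rx":0,"ry":0,"rz":0,"grip":240},
    {"x":0,"y":0,"z":-6,"rx":0,"ry":0,"rz":0,"grip":240}
  ]
}}

```text
clock: 16.05
position: [0.5448, 0.1468, 0.2502]
eef_rot: [-0.0, -0.635, 0.773, 0.0]
ft_force: [0.1, 0.4, -0.6]
finger_gap: 0.0138
```

```bash
python3 - <<'E'
from h import *
f=[]
for i in range(10):
  s=grab('side');st=env.get_state();f.append([*st['ft_force'],*st['position']])
print(np.mean(f,0).round(4),np.std(f,0).round(2),st['clock'])
E
```

```text
[-0.2444  0.1133 -0.085   0.5449  0.1468  0.2506] [0.53 0.27 0.5  0.   0.   0.  ] 16.55
```

The weight is carried (-0.09 N mean). I'll lower 1 mm more, then release.

Request:
{"fn": "arm_command", "kwargs": {
  "deltas": [
    {"x":0,"y":0,"z":-1,"rx":0,"ry":0,"rz":0,"grip":240},
    {"x":0,"y":0,"z":-1,"rx":0,"ry":0,"rz":0,"grip":200},
    {"x":0,"y":0,"z":-1,"rx":0,"ry":0,"rz":0,"grip":180},
    {"x":0,"y":0,"z":-1,"rx":0,"ry":0,"rz":0,"grip":150},
    {"x":0,"y":0,"z":-1,"rx":0,"ry":0,"rz":0,"grip":150}
  ]
}}

```text
clock: 16.97
position: [0.545, 0.1468, 0.2497]
eef_rot: [0.0, -0.635, 0.773, -0.0]
ft_force: [-0.3, -0.2, 0.1]
finger_gap: 0.0349
```

Request:
{"fn": "arm_command", "kwargs": {
  "deltas": [
    {"x":0,"y":0,"z":0,"rx":0,"ry":0,"rz":0,"grip":150},
    {"x":0,"y":0,"z":0,"rx":0,"ry":0,"rz":0,"grip":150},
    {"x":0,"y":0,"z":0,"rx":0,"ry":0,"rz":0,"grip":150},
    {"x":0,"y":0,"z":0,"rx":0,"ry":0,"rz":0,"grip":150}
  ]
}}

```text
clock: 17.3
position: [0.545, 0.1468, 0.2497]
eef_rot: [0.0, -0.635, 0.773, 0.0]
ft_force: [-0.8, 0.4, 0.1]
finger_gap: 0.036
```

```bash
python3 - <<'E'
from h import *
s=grab('side');st=env.get_state();print(st['position'],st['ft_force'],st['finger_gap'])
save(s,'s21.png',(110,140,310,290),4)
E
```

```text
[0.54495596 0.14682746 0.24968612] [ 0.90598214  0.42154012 -0.69040603] 0.03619190014229898
```

View pics/s21.png

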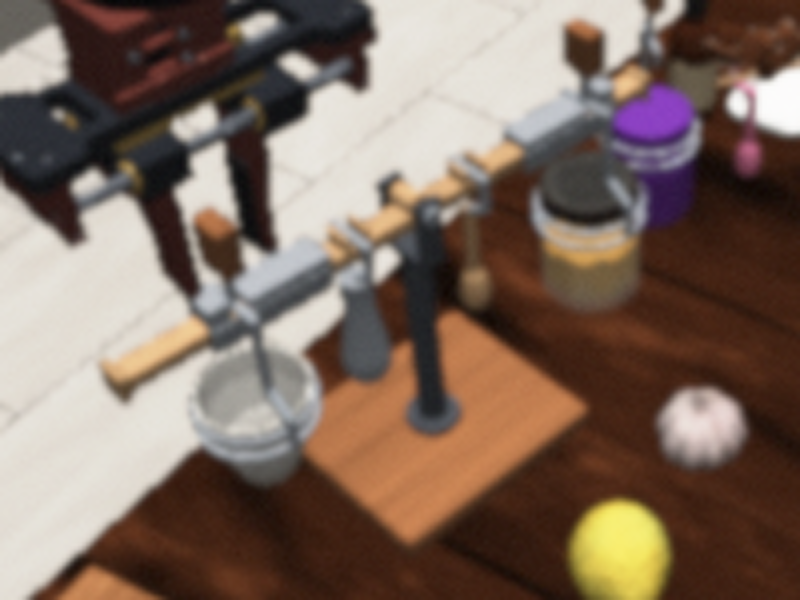

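The cup hangs in the left groove and the block stands free between the jaws. I'll rise straight up and clear.

Request:
{"fn": "arm_command", "kwargs": {
  "deltas": [
    {"x":0,"y":0,"z":8,"rx":0,"ry":0,"rz":0,"grip":130},
    {"x":0,"y":0,"z":20,"rx":0,"ry":0,"rz":0,"grip":130},
    {"x":0,"y":0,"z":45,"rx":0,"ry":0,"rz":0,"grip":130},
    {"x":0,"y":0,"z":80,"rx":0,"ry":0,"rz":0,"grip":130},
    {"x":-10,"y":0,"z":120,"rx":0,"ry":0,"rz":0,"grip":130}
  ]
}}

```text
clock: 17.77
position: [0.5351, 0.1466, 0.3708]
eef_rot: [-0.001, -0.635, 0.773, 0.0]
ft_force: [0.4, 1.0, -0.4]
finger_gap: 0.0428
```

Request:
{"fn": "arm_command", "kwargs": {
  "deltas": [
    {"x":-40,"y":10,"z":10,"rx":0,"ry":0,"rz":0,"grip":130},
    {"x":-80,"y":20,"z":10,"rx":0,"ry":0,"rz":0,"grip":130},
    {"x":-115,"y":40,"z":10,"rx":0,"ry":0,"rz":0,"grip":130},
    {"x":-140,"y":70,"z":10,"rx":0,"ry":0,"rz":0,"grip":130},
    {"x":-150,"y":100,"z":10,"rx":0,"ry":0,"rz":0,"grip":130}
  ]
}}

```text
clock: 18.18
position: [0.382, 0.2469, 0.3816]
eef_rot: [0.001, -0.635, 0.773, 0.0]
ft_force: [1.4, -1.6, -0.9]
finger_gap: 0.0429
```

Request:
{"fn": "arm_command", "kwargs": {
  "deltas": [
    {"x":0,"y":30,"z":0,"rx":0,"ry":0,"rz":0,"grip":130},
    {"x":0,"y":60,"z":0,"rx":0,"ry":0,"rz":0,"grip":130},
    {"x":0,"y":60,"z":0,"rx":0,"ry":0,"rz":0,"grip":130},
    {"x":0,"y":60,"z":0,"rx":0,"ry":0,"rz":0,"grip":130},
    {"x":0,"y":60,"z":0,"rx":0,"ry":0,"rz":0,"grip":130}
  ]
}}

```text
clock: 18.6
position: [0.3848, 0.3065, 0.3803]
eef_rot: [0.0, -0.635, 0.772, -0.0]
ft_force: [0.4, -0.4, -0.6]
finger_gap: 0.0431
```

```bash
python3 - <<'E'
from h import *
s=grab('side');t=grab('top');print(env.get_state()['position'])
save(s,'s22.png',(110,100,310,250),4);save(t,'t22.png',(130,130,310,210),4.4)
E
```

```text
[0.38500345 0.30591644 0.3800769 ]
```

View pics/s22.png

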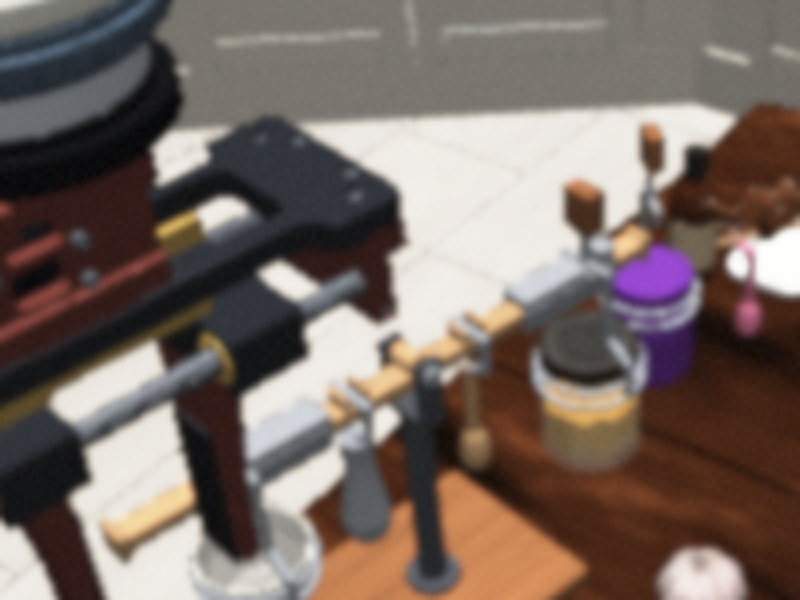

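View pics/t22.png

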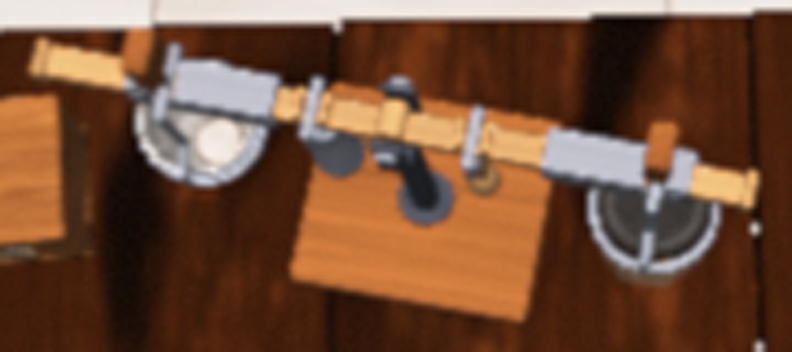

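The arm hides the left end in the side view, so I'll move it further off and look again.

Request:
{"fn": "arm_command", "kwargs": {
  "deltas": [
    {"x":-10,"y":35,"z":30,"rx":0,"ry":0,"rz":0,"grip":130},
    {"x":-20,"y":70,"z":60,"rx":0,"ry":0,"rz":0,"grip":130},
    {"x":-30,"y":100,"z":90,"rx":0,"ry":0,"rz":0,"grip":130},
    {"x":-30,"y":130,"z":120,"rx":0,"ry":0,"rz":0,"grip":130},
    {"x":-30,"y":130,"z":120,"rx":0,"ry":0,"rz":0,"grip":130}
  ]
}}

```text
clock: 19.12
position: [0.3738, 0.421, 0.503]
eef_rot: [0.002, -0.65, 0.76, 0.011]
ft_force: [0.3, -0.3, -0.1]
finger_gap: 0.0431
```

```bash
python3 - <<'E'
from h import *
s=grab('side');t=grab('top');print(env.get_state()['position'])
save(s,'s23.png',None,1.5);save(t,'t23.png',(150,130,220,180),11)
E
```

```text
[0.37385419 0.42057079 0.50150579]
```

View pics/s23.png

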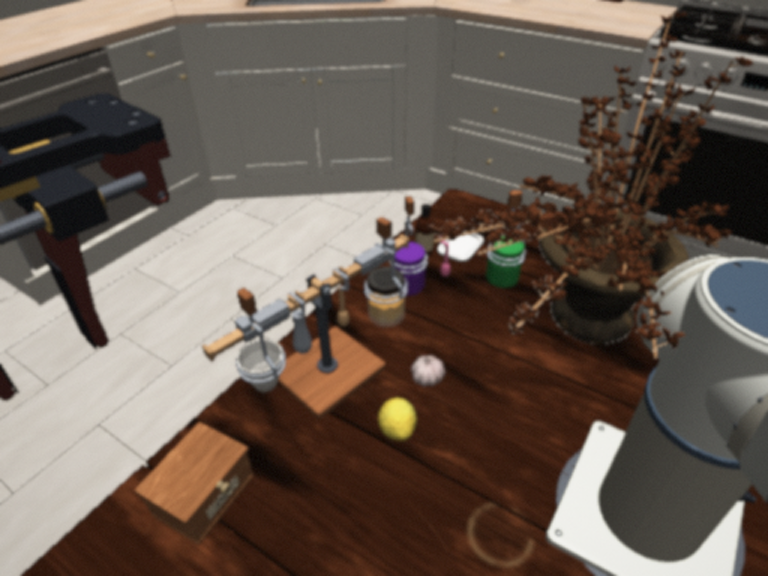

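View pics/t23.png

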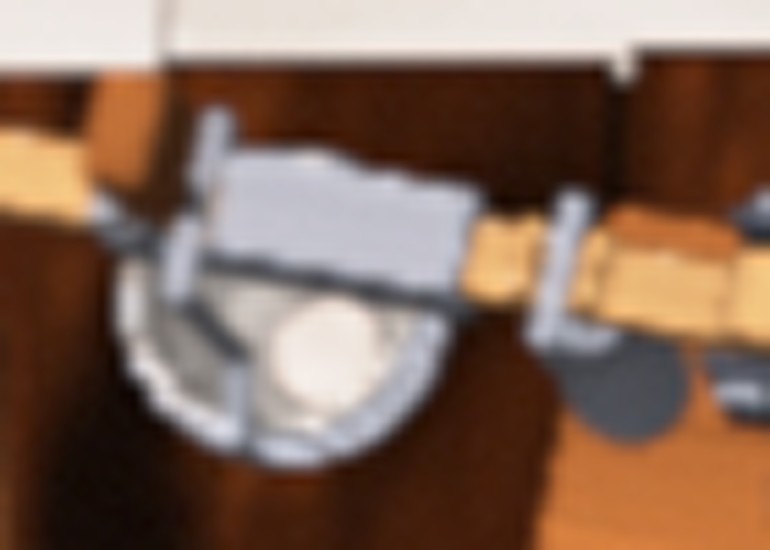

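```bash
python3 - <<'E'
from h import *
s=load('side');t=load('top')
save(s,'s24L.png',(125,185,195,265),9);save(s,'s24R.png',(225,140,290,220),9)
save(t,'t24L.png',(130,130,200,170),10);save(t,'t24R.png',(250,150,310,200),12)
E
```

```text
(no output)
```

View pics/s24L.png

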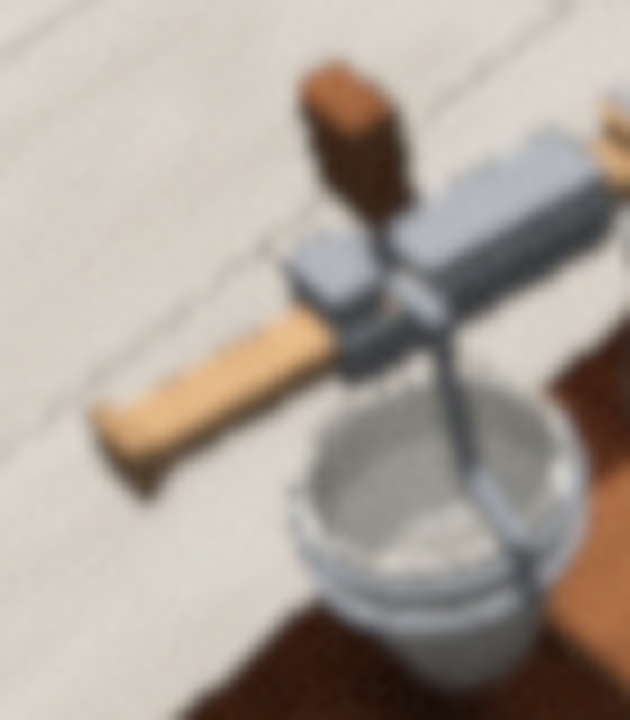

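View pics/s24R.png

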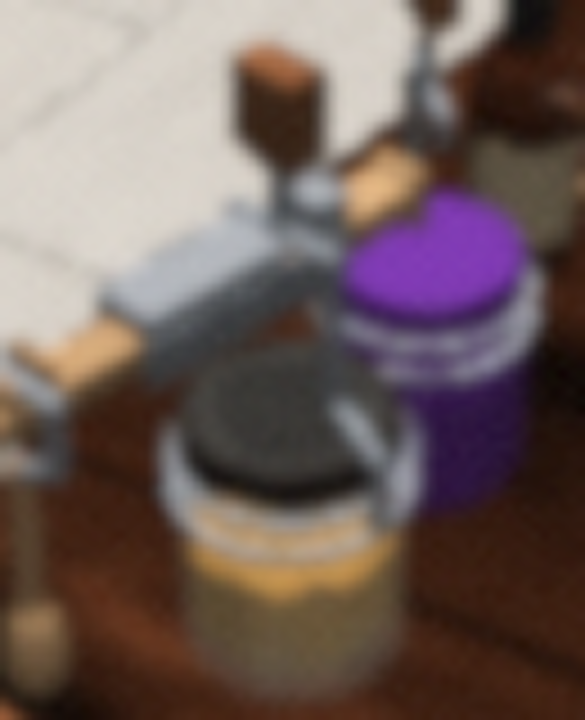

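View pics/t24R.png

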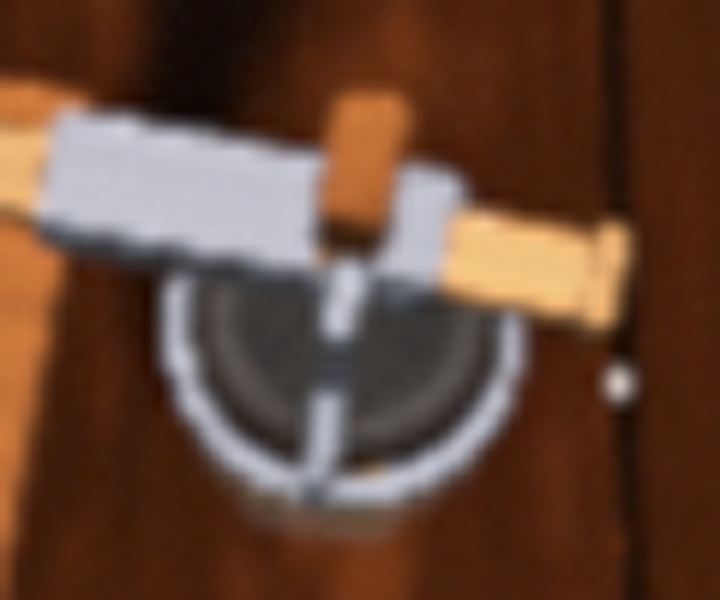

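```bash
python3 - <<'E'
from h import *
s=load('side');t=load('top')
O=np.array([.522,.0314]);yaw=np.radians(-11.2);ex=np.array([np.cos(yaw),np.sin(yaw)]);ey=np.array([-ex[1],ex[0]])
L=lambda x,y:(125+x/9,185+y/9);R=lambda x,y:(225+x/9,140+y/9)
def pl(p,x0):
    o,w=ray(s,*p);a=((O-o[:2])@ex+x0)/(w[:2]@ex);P=o+a*w;return (P[:2]-O)@ey,P[2]
for n,p,x0 in(('L land far in',L(552,130),.011),('L land near in',L(615,178),-.011),('L stop far in',L(345,225),.011),('L end far',L(95,410),.008),('R land far in',R(105,290),.011),('R land near in',R(145,325),-.011),('R land far out',R(240,205),.011),('R stop near out?',R(345,195),-.011)):
    print(n,'s %.4f z %.4f'%pl(p,x0))
# top: bar end symmetric method
r=lambda x,y:(130+x/4.4,130+y/4.4)
for tilt in(-.05,0,.05,.1):
    out=[]
    for p,h in(((37,58),-.005),((755,188),-.005),((278,93),.005),((545,150),.005)):
        z=.195+h
        for _ in range(5):
            P=onz(t,*r(*p),z);l=(P[:2]-O)@ey;z=.195+h+tilt*l
        out.append((l/np.cos(tilt),(P[:2]-O)@ex))
    print(tilt,np.round(out,4).tolist())
for z0,z1 in((.2,.24),):
    print('vertical at cup',proj(s,[.545,.147,z0])-proj(s,[.545,.147,z1]),'top',proj(t,[.545,.147,z0])-proj(t,[.545,.147,z1]))
E
```

```text
L land far in s 0.0609 z 0.1977
L land near in s 0.0596 z 0.1953
L stop far in s 0.1182 z 0.2054
L end far s 0.1865 z 0.1985
R land far in s -0.0864 z 0.1903
R land near in s -0.0801 z 0.1938
R land far out s -0.1370 z 0.1917
R stop near out? s -0.1552 z 0.1964
-0.05 [[0.1957, 0.0049], [-0.1874, -0.0019], [0.061, 0.0044], [-0.08, -0.0026]]
0 [[0.1914, 0.0024], [-0.1878, 0.0005], [0.0601, 0.0036], [-0.0796, -0.0016]]
0.05 [[0.1877, -0.0], [-0.1887, 0.0029], [0.0595, 0.0028], [-0.0794, -0.0006]]
0.1 [[0.1846, -0.0023], [-0.1902, 0.0053], [0.0589, 0.002], [-0.0795, 0.0004]]
vertical at cup [ 3.39349028 14.79948878] top [4.85798551 5.58191772]
```

The picture, the known bar length (378 mm) and the spring model agree on a final tilt of about +0.03 to +0.04 rad, inside 0.06. Both wires lie between land and stop, and the arm is clear. I'll hand in.

```bash
python3 - <<'E'
from bench import env
print(env.get_state()['clock'],env.sign_off())
E
```

```text
the job is handed in; nothing more can be done
19.2167 None
```

I hung the black-lid jar on the raised right (-y) end, then the cup on the left end, and handed the job in at 19.2 s of the 72 s allowed. The sign-off gives no verdict.

- **Seating:** Each wire was laid on its land and slid outward until it dropped into the groove, at about 135 mm on the right and 116 mm on the left. I then lowered until the wrist force was near zero and let go. I pushed each wire 2–3 mm further outward for the stop, but no clear sideways force stood out from the roughly 0.4 N of sensor noise. That the wires meet the stops rests on the pictures.
- **Last pictures:** Both wires lie in their grooves, and the pestle and dipper still hang. The lemon and garlic look untouched, and the arm is well clear.
- **Bar tilt:** My best estimate is about +0.03 to +0.04 rad, within the 0.06 limit. It comes from the bar's apparent length in the top view and a weight-and-spring calculation. Single readings scattered more: the side view gave 0.03 to 0.066 rad and the gripper height at release about 0.056. One reading was therefore just over the limit and the margin is modest.
- **Camera disagreement:** The side and top views differed by 4 to 6 mm at the rack, so I placed the wires relative to the saddles and by force.

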